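Put the dies away and show the punch tip to the inspection scope

TASK

The two dies lying on the bench have been inspected: put the round one and the square one into the wooden tray, each fully down in the nest of its own shape. Then take the long hexagonal punch out of the rack and hold it up to the inspection scope, its tip at the scope's focus point (level with the ball of the scope's gauge rod, straight in front of the lens) and the punch in line with the scope's tube, clear of the scope. Finish while holding it there, still, in the gripper; leave the other punches, the scope and the rest of the bench as they are.

Things in the scene. Friction and masses are not known exactly. Their poses are not given: they have to be found in the camera images.
- round_die: round steel die, a disc of 56 mm diameter and 20 mm high with an 18 mm bore through it, 0.34 kg, lying loose and flat on the bench; origin: centre of its underside, z up
- square_die: square steel die, 44 x 44 mm and 20 mm high with a 16 mm bore through it, 0.27 kg, lying loose and flat on the bench; origin: centre of its underside, x and y square to its sides, z up
- tray: fixed wooden tray, 190 (x) x 100 (y) x 14 mm high, with two empty nests 10 mm deep (nest floor 4 mm over the bench, so a seated die stands 10 mm proud of the tray); origin: centre of its underside
- tray_hole0 (a point): centre of the mouth (at the tray's top face) of the round nest, 60 mm diameter, 10 mm deep, rim chamfered 2 mm
- tray_hole1 (a point): centre of the mouth (at the tray's top face) of the square nest, 48 x 48 mm, 10 mm deep, rim chamfered 2 mm; x and y square to its sides, which are parallel to the tray's
- rack: fixed wooden block, 170 (x) x 50 (y) x 36 mm high, with three sockets of 17 mm diameter and 28 mm depth, 55 mm apart along its x; a steel punch stands loose in each. Origin: centre of its underside
- punch: the punch to show: the tallest of the three and the only one with a hexagonal shank, steel, 110 mm long, 0.1 to 0.25 kg, standing upright in one of the sockets (any of them), tip down, tip 8 mm over the bench. From the tip: 0 to 45 mm round, 14 mm diameter; 45 to 110 mm hexagonal, 18 mm across flats, one pair of flats facing its +x and -x. Origin: centre of the tip's end face; z runs along its axis from the tip to the shank's top
- punch_mid: another punch, round shank of 16 mm diameter, 82 mm long, standing in one of the sockets; to be left there; origin at its tip, z up
- punch_short: another punch, round shank of 16 mm diameter, 67 mm long, standing in one of the sockets; to be left there; origin at its tip, z up
- scope: stand of the inspection scope: grey base plate 130 x 100 x 12 mm and two upright cheeks up to 122 mm high, fixed to the bench; it carries the scope's tube, 44 to 50 mm diameter and 80 mm long, which pivots between the cheeks 110 mm over the bench and points upward and back towards the robot at 25 to 39 degrees from vertical; the pivot is stiff but can be knocked. Origin: under the pivot, at bench height
- lens (a point): centre of the scope's lens, at the upper end of the tube; z runs along the tube, out of the lens
- focus (a point): the focus point, in the air 70 mm straight in front of the lens, about 0.19 to 0.21 m over the bench; z runs along the tube, away from the lens. A thin steel gauge rod runs beside it, parallel to the tube, 42 mm to the focus point's -y side, and ends in a 10 mm ball level with the focus point. The punch should lie with its tip here and its z along this z, its shank pointing away from the lens; its turn about its own axis does not matter
- washer: loose steel washer on the bench, 44 mm diameter, 5 mm thick; a bystander; origin: centre of its underside
- nut: loose hexagonal steel nut on the bench, 36 mm across flats, 16 mm high; a bystander; origin: centre of its underside
- brush: hand brush lying on the bench close to the robot; a bystander
- paste_jar: jar, 60 mm diameter, 60 mm high, standing on the bench at the robot's left; a bystander; origin: centre of its underside
Not all that is in view belongs to the job. What is shaped like the square_die but blue or orange is not meant.

How it is judged:
By the outcome, as a careful person would: the job done as asked, in the order asked, and still so for the second after the job is handed in, while the arm keeps its last pose, push and grip.
It also fails if it takes over 72 s, if anything falls off the work surface, if the arm or the gripper's body presses on something with over 40 N, if the wrist force passes 120 N, or if a joint passes its speed limit or range.

ROBOT

A 7-joint arm with a two-finger parallel gripper is mounted at the origin on the work surface. World frame = base frame: x ahead of the robot, y to its left, z up, the work surface at z = 0. Lengths are in m, angles in rad, forces in N, time in s.
With the tool pointing down it reaches from about 0.35 to 0.9 m from the base axis. Payload 8.1 kg.
Tool frame: the origin (TCP) lies midway between the tips of the shut fingers; the grasp point (between the pads) lies 19 mm behind it; x points along the fingers, z is the direction in which the jaws open and shut, and the axes are right-handed (so a half turn about x gives the same grasp; the last joint's range is limited). The gripper opens to 92 mm and grips with 3 to 60 N. Pads are 19 mm wide; open, the fingers measure 130 mm over their backs; the gripper's body (75 mm by 190 mm) begins 47 mm behind the grasp point.
Start: joints at [-1.244, 0.434, 0.025, 1.573, -0.012, 1.134, -0.075], TCP at [0.26, 0.568, 0.227] pointing down, gripper open.
Joint ranges: [-2.62, 2.62], [-0.44, 2.09], [-1.27, 1.32], [0.08, 2.57], [-1.32, 4.46], [0.12, 2], [-2.74, 2.74]. Speed limits (rad/s): [2.22, 2.22, 3.01, 3.01, 3.14, 3.14, 3.14].

INTERFACE

Orientations are given as a rotation vector (axis times angle).
In Python, from cell import arm, optics, finder gives the robot as it stands.
- The arm moves only by the tool send_rows, never from a script. Its argument "rows" is a list that holds one entry, the list of rows, each a list of 7 numbers: the shift along the tool's x, y, z in mm, then the turn, a rotation vector about the tool's x, y, z in degrees, then the opening in per cent of the stroke, from 0 (shut) to 100 (fully open). A call has exactly 8 rows; each row is the pose to reach, as a shift and turn from the pose commanded when the call began, along the tool's axes at that moment; what a row does not reach only later rows make up. A row lasts 1/10 s, in which the tool goes at most 50 mm and 8.59 degrees, less where a joint would pass 70% of its speed; a pose out of reach is approached as far as the arm can. A call with a gripper value outside its range is refused whole. The fingers move at their own pace and stop on an object; "grip_force" is the grip in N (left out, the last holds). Time passes only in rows, so rows that repeat a pose let the fingers close, or fill a call up. It gives the time, the measured TCP pose, the force and the opening at its end, in the units of the state.
- arm.observe(): the state, without advancing time (a new reading comes with each control period).
- optics.get_image(name): name is "scene" or "top" or "wrist"; returns (picture, depth): 480x640x3 uint8, red, green, blue; 480x640 float32, m along the optical axis (not along the pixel's ray), 0 where there is no reading.
- optics.get_calibration(name): a dict with "camera_matrix" (3x3 intrinsics, pixels), "position" and "orientation" of the camera in the world; the wrist camera has in their place "T_tool_cam" (4x4, takes a point from camera to tool coordinates, whose origin is the TCP and whose axes are the tool frame's). Camera axes: x right, y up, looking along -z (the intrinsics and any distortion apply to the point x, -y, -z); pixel columns grow to the right and rows downward; lengths in m; the calibration is good to about 2 mm. A picture is of the moment at which its call begins: read the wrist's pose just before it. get_calibration takes no time and is no camera call.
- arm.sign_off(): hands the job in, once; it reports no verdict.
Trained networks look in the newest picture that a camera, given by its name, has taken for a name from the list of things; names that differ only in an ending like _2 or _b are one class to them, and where a whole thing is asked for, a point or a joint stands for the part that bears it (a point fixed in the world has none). Each returns a list of dicts, best first, with "confidence" (0 to 1); they miss things now and then, are a little off and sometimes report something else, mostly with a low value. They report only what shows in the picture. A call takes as long as a camera call. They do not tell look-alikes from the thing itself.
- finder.search_frame(camera, thing): "bbox" ([left, top, width, height] in pixels, round what is visible of it).
- finder.regions_of(camera, thing): "region" (480x640 bool, what is visible of it) and "bbox" ([left, top, width, height] in pixels, round what is visible of it).
- finder.place_of(camera, thing): "xy" ([column, row] in pixels: a listed point, or the origin of a listed thing).
The state is a dict: "clock": time; "joints": joint angles; "dq": joint speeds; "joint_efforts": joint torques, N m; "position": TCP position; "ee_rot": TCP orientation; "force": force on the tool from outside, world axes, zero at the start; "ft_torque": the same for the moment, N m; "width": opening from 0.0 (shut) to 1.0 (fully open).
Only numpy, scipy, OpenCV 4.12 (cv2) and the standard library are available. Lean on these libraries where they do the work, as an engineer would, in place of code of your own. Each camera call takes 0.05 s, during which the arm holds its last target.

## Working session

There is one attempt and no reset: what is moved stays moved. The work goes in short steps, Python scripts to look and compute and a tool call to move; the robot and the scene stay as the last step left them, time stands still between calls to the robot, and variables do not carry over. Pictures are saved under pics/ and viewed, and the job is handed in when it is done.

Besides the shell and the picture viewer there is one more tool, called after "Emit:" as name([rows], argument=value, ...), one row to a line, values as JSON. send_rows: Moves the arm, as the interface text tells. Its arguments: {"type":"object","properties":{"rows":{"type":"array"},"grip_force":{"type":"number"}},"required":["rows"]}

```bash
ls; mkdir -p pics
python3 - <<'E'
from cell import arm, optics, finder
import cv2
print(arm.observe())
for n in("scene","top","wrist"):
    im,d=optics.get_image(n); cv2.imwrite(f"pics/{n}0.png",im[:,:,::-1]); print(n,optics.get_calibration(n))
E
```

```text
pics
{'clock': 0.0, 'joints': array([-1.24358568,  0.43524786,  0.02497927,  1.57411903, -0.01159563,
        1.13399741, -0.0751073 ]), 'dq': array([ 0.00120562,  0.00015047,  0.00144955,  0.00140729, -0.0003885 ,
        0.00110871, -0.00013322]), 'joint_efforts': array([ 7.61804113e-04, -6.67859459e+01,  9.85073335e-01, -3.14458787e+01,
       -6.06192020e-02,  4.30799474e-02,  1.32711134e-04]), 'position': array([0.26027569, 0.56764862, 0.22592111]), 'ee_rot': array([-0.88797133,  1.3837459 ,  0.88632137]), 'force': array([ 0.01313415, -0.34921573, -0.36447869]), 'ft_torque': array([0.00111643, 0.01759442, 0.03462714]), 'width': 1.0003886569751244}
scene {'camera_matrix': array([[493.45785989,   0.        , 313.50048204],
       [  0.        , 493.45785989, 239.73018676],
       [  0.        ,   0.        ,   1.        ]]), 'position': array([1.34545857, 0.03545313, 0.79278165]), 'orientation': array([0.69826933, 0.70972042, 1.47618139])}
top {'camera_matrix': array([[619.81282228,   0.        , 325.34334205],
       [  0.        , 619.81282228, 259.93207306],
       [  0.        ,   0.        ,   1.        ]]), 'position': array([0.27599174, 0.03371109, 1.43019265]), 'orientation': array([ 0.13529504, -0.15054646, -1.55384803])}
wrist {'camera_matrix': array([[432.72645845,   0.        , 330.09233263],
       [  0.        , 432.72645845, 238.53939801],
       [  0.        ,   0.        ,   1.        ]]), 'T_tool_cam': array([[ 1.56817312e-03,  2.91093721e-01, -9.56693256e-01,
        -1.56876192e-01],
       [-8.57456831e-04,  9.56694472e-01,  2.91092686e-01,
         7.99373094e-02],
       [ 9.99998403e-01,  3.63839443e-04,  1.74986285e-03,
         9.66022524e-04],
       [ 0.00000000e+00,  0.00000000e+00,  0.00000000e+00,
         1.00000000e+00]])}
```

View pics/scene0.png

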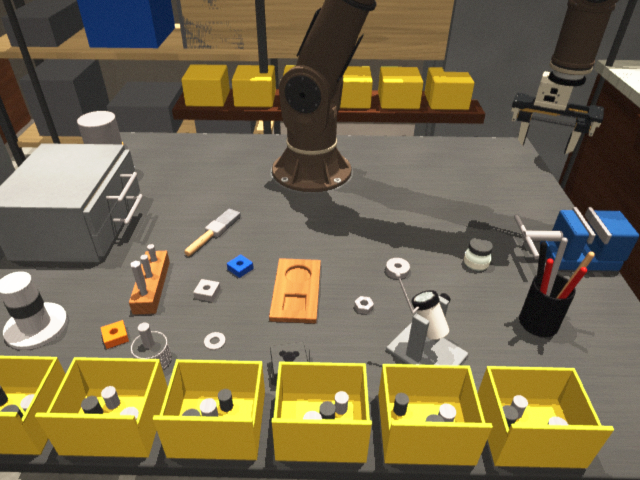

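View pics/top0.png

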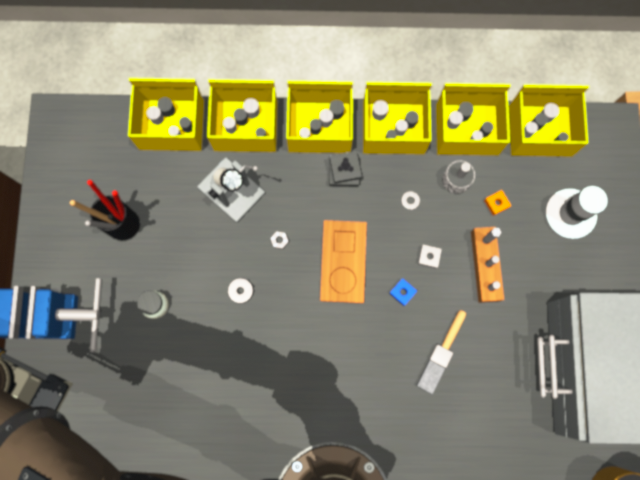

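View pics/wrist0.png

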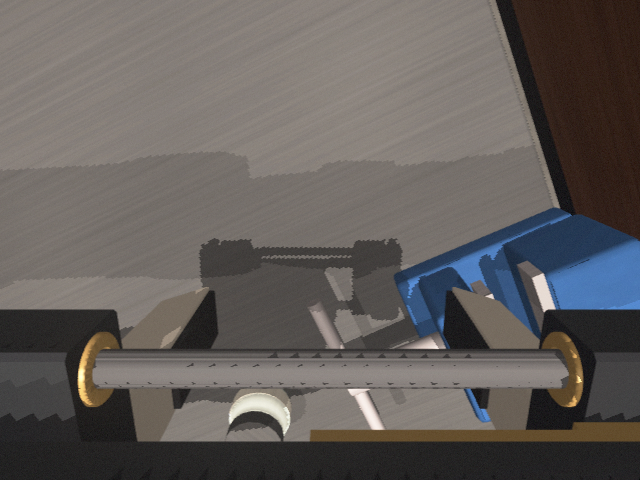

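Top view: round die about (240,291), square steel die (430,256), blue (403,291) and orange (498,202) look-alikes, washer (411,200), tray (344,262), rack (488,264), scope (230,185). In the scene view the front rack punch at (138,275) looks tallest.

```bash
cat > h.py <<'E'
from cell import arm, optics, finder
import numpy as np, cv2
from scipy.spatial.transform import Rotation as R
np.set_printoptions(precision=4,suppress=True)
def campose(n,st=None):
    c=optics.get_calibration(n);K=np.array(c["camera_matrix"])
    if n=="wrist":
        T=np.array(c["T_tool_cam"]); Rt=R.from_rotvec(st["ee_rot"]).as_matrix()
        return K,Rt@T[:3,:3],Rt@T[:3,3]+st["position"]
    return K,R.from_rotvec(c["orientation"]).as_matrix(),np.array(c["position"])
def cloud(n,d,st=None):
    K,Rc,t=campose(n,st)
    v,u=np.mgrid[:480,:640]
    p=np.stack([(u-K[0,2])/K[0,0]*d,-(v-K[1,2])/K[1,1]*d,-d],-1)
    return p@Rc.T+t
def ray(n,uv,z,st=None):
    K,Rc,t=campose(n,st)
    r=Rc@np.array([(uv[0]-K[0,2])/K[0,0],-(uv[1]-K[1,2])/K[1,1],-1])
    return t+r*(z-t[2])/r[2]
def proj(n,p,st=None):
    K,Rc,t=campose(n,st)
    q=(np.atleast_2d(p)-t)@Rc
    return np.stack([K[0,0]*q[:,0]/-q[:,2]+K[0,2],-K[1,1]*q[:,1]/-q[:,2]+K[1,2]],-1)
E
python3 - <<'E'
from h import *
im,d=optics.get_image("top"); P=cloud("top",d)
im2,d2=optics.get_image("scene"); P2=cloud("scene",d2)
np.savez("c0.npz",im=im,d=d,P=P,im2=im2,d2=d2,P2=P2)
for n,PP in(("top",P),("scene",P2)):
  for th in("round_die","square_die","tray","rack","punch","washer","scope"):
    r=finder.regions_of(n,th)
    for q in r[:3]:
        m=q["region"]; pts=PP[m]; pts=pts[np.isfinite(pts).all(1)]
        print(n,th,round(q["confidence"],2),q["bbox"],np.median(pts,0),"z5/95",np.percentile(pts[:,2],[5,50,95]))
for n in("top","scene"):
  for th in("tray_hole0","tray_hole1","lens","focus","punch"):
    print(n,th,[(q["xy"],round(q["confidence"],2)) for q in finder.place_of(n,th)[:3]])
b=np.vstack([P[330:420:10,300:420:10].reshape(-1,3)]);print("bench z top",np.median(b[:,2]))
E
```

```text
top round_die 0.6 [229.8, 277.5, 24.4, 27.1] [0.4633 0.2133 0.0205] z5/95 [0.0019 0.0205 0.0253]
top square_die 0.92 [389.7, 279.0, 24.8, 25.0] [ 0.4656 -0.1572  0.0201] z5/95 [0.005  0.0201 0.0258]
top square_die 0.79 [418.1, 245.4, 22.8, 23.3] [ 0.549  -0.2203  0.0199] z5/95 [0.0038 0.0199 0.0259]
top square_die 0.63 [486.2, 193.0, 21.5, 21.9] [ 0.6815 -0.3837  0.0195] z5/95 [0.0014 0.0195 0.0251]
top tray 0.89 [319.8, 218.6, 47.8, 81.3] [ 0.5355 -0.0198  0.0132] z5/95 [0.0019 0.0132 0.0192]
top rack 0.81 [471.3, 226.0, 34.1, 74.6] [ 0.5199 -0.3435  0.0357] z5/95 [0.0098 0.0357 0.041 ]
top rack 0.41 [228.2, 279.6, 23.1, 22.4] [0.4613 0.2142 0.0207] z5/95 [0.0114 0.0207 0.0253]
top punch 0.5 [482.5, 224.7, 17.9, 16.7] [ 0.5823 -0.3437  0.1031] z5/95 [0.0394 0.1031 0.1209]
top punch 0.24 [320.1, 220.6, 45.5, 84.5] [ 0.5337 -0.0202  0.0133] z5/95 [0.0023 0.0133 0.0192]
top washer 0.66 [402.0, 191.4, 15.6, 16.1] [ 0.6861 -0.1795  0.0053] z5/95 [0.001  0.0053 0.0101]
top washer 0.4 [214.8, 164.5, 42.1, 26.8] [0.6939 0.2316 0.1396] z5/95 [0.0941 0.1396 0.1535]
top scope 0.6 [200.5, 158.8
[... 1476 characters left out ...]
3.1, 239.3, 30.1, 31.6] [0.4491 0.4056 0.0427] z5/95 [0.0095 0.0427 0.0636]
scene scope 0.2 [387.5, 259.3, 21.8, 22.1] [0.4743 0.2158 0.0212] z5/95 [0.0083 0.0212 0.0245]
top tray_hole0 [([342.3, 243.0], 0.84), ([338.9, 281.7], 0.83)]
top tray_hole1 [([342.3, 243.0], 0.84), ([338.9, 281.7], 0.83)]
top lens [([232.8, 179.4], 0.83)]
top focus [([240.3, 181.6], 0.6)]
top punch [([482.3, 240.0], 0.7)]
scene tray_hole0 [([295.1, 301.4], 0.74), ([296.9, 270.6], 0.56)]
scene tray_hole1 [([295.1, 301.4], 0.74), ([296.9, 270.6], 0.56)]
scene lens [([424.6, 297.4], 0.94)]
scene focus [([411.0, 260.9], 0.76), ([208.7, 294.3], 0.34)]
scene punch [([148.8, 302.3], 0.79)]
bench z top 0.0004011077603842672
```

Run:
```python
import cv2
a=cv2.imread("pics/top0.png");b=cv2.imread("pics/scene0.png")
import numpy as np
c1=cv2.resize(a[170:310,390:530],(400,400),interpolation=cv2.INTER_CUBIC)
c2=cv2.resize(b[230:310,100:260],(800,400),interpolation=cv2.INTER_CUBIC)[:,:400]
cv2.imwrite("pics/crop1.png",np.hstack([c1,c2]))
```

```text
(no output)
```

View pics/crop1.png

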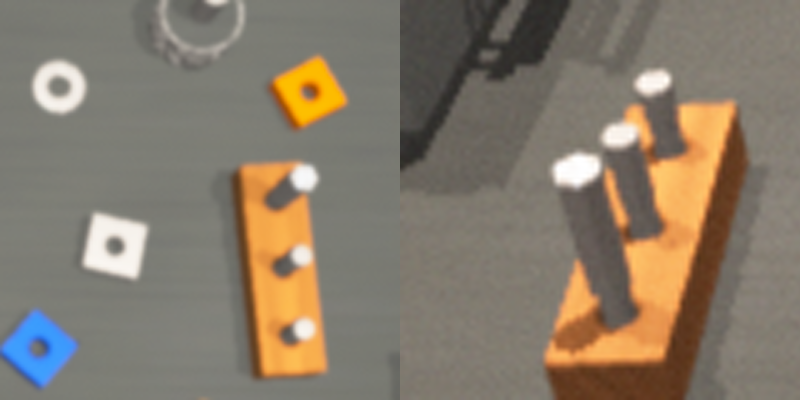

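Candidates for the square die are blue (403,291), orange (498,202) and plain steel (430,256). The steel one fits, since the coloured ones are excluded. The tall hexagonal punch is the one at the rack's +x end: top (490,233), scene (138,275), top height 0.118 m. The crop confirms both. Next I refine the positions.

```bash
cat >> h.py <<'E'
def topfit(P,mask,zlo,zhi):
    m=mask&(P[...,2]>zlo)&(P[...,2]<zhi)
    m=cv2.morphologyEx(m.astype(np.uint8),cv2.MORPH_OPEN,np.ones((2,2)))
    n,l,s,c=cv2.connectedComponentsWithStats(m)
    i=1+np.argmax(s[1:,4]); p=P[l==i]
    r=cv2.minAreaRect(p[:,:2].astype(np.float32)*1000)
    return p,r
def down(phi):  # tool x down, jaw z along phi
    c,s=np.cos(phi),np.sin(phi)
    return np.array([[0,-s,c],[0,c,s],[-1,0,0]])
def box(u0,v0,u1,v1):
    m=np.zeros((480,640),bool); m[v0:v1,u0:u1]=1; return m
def move(pos,Rg,st=None):
    st=st or arm.observe()
    R0=R.from_rotvec(st["ee_rot"]).as_matrix()
    d=R0.T@(np.array(pos)-st["position"])*1000
    w=np.degrees(R.from_matrix(R0.T@Rg).as_rotvec())
    print("MOVE mm",d.round(1),"deg",w.round(2),"|d|",np.linalg.norm(d).round(0),"|w|",np.linalg.norm(w).round(1))
E
python3 - <<'E'
from h import *
Z=np.load("c0.npz");P=Z["P"];P2=Z["P2"]
print(arm.observe()["clock"])
for nm,b,lo,hi in(("round",(222,272,258,310),.012,.03),("square",(412,240,448,274),.012,.03),("tray",(310,210,376,312),.008,.022),("rack",(462,215,515,312),.028,.045),("punch",(478,220,508,250),.09,.13)):
    p,r=topfit(P,box(*b),lo,hi); print(nm,"mean",p.mean(0),"n",len(p),"rect",r)
for nm,b,lo,hi in(("round",(380,250,415,285),.012,.03),("square",(188,272,224,306),.012,.03),("tray",(262,250,330,330),.008,.022),("punch",(128,255,152,285),.105,.13)):
    p,r=topfit(P2,box(*b),lo,hi); print("scene",nm,"mean",p.mean(0),"n",len(p),"rect",r)
for uv in((342.3,243.0),(338.9,281.7)): print(ray("top",uv,.014))
for uv in((295.1,301.4),(296.9,270.6)): print(ray("scene",uv,.014))
st=arm.observe();print(R.from_rotvec(st["ee_rot"]).as_matrix())
E
python3 - <<'E'
import cv2,numpy as np
a=cv2.imread("pics/top0.png")
cv2.imwrite("pics/crop2.png",np.hstack([cv2.resize(a[210:310,300:380],(400,500),interpolation=cv2.INTER_CUBIC),cv2.resize(a[150:230,190:254],(400,500),interpolation=cv2.INTER_CUBIC)]))
E
```

```text
1.45
round mean [0.4596 0.2118 0.0323] n 422 rect ((371.16558837890625, 143.16836547851562), (284.8822937011719, 54.75312042236328), 38.11347198486328)
square mean [ 0.548  -0.2231  0.0182] n 339 rect ((550.248291015625, -225.0189208984375), (48.72517395019531, 47.73656463623047), 78.95340728759766)
tray mean [ 0.5339 -0.0224  0.0212] n 2472 rect ((452.94378662109375, -20.60796356201172), (101.10745239257812, 357.3716125488281), 88.0643539428711)
rack mean [ 0.5222 -0.3499  0.0442] n 1363 rect ((394.28204345703125, -213.99221801757812), (165.5619659423828, 523.4381713867188), 43.078731536865234)
punch mean [ 0.5787 -0.344   0.1285] n 92 rect ((450.2183837890625, -176.89297485351562), (19.341550827026367, 546.31640625), 37.57233810424805)
scene round mean [0.4786 0.2166 0.0259] n 328 rect ((887.1995239257812, 118.00091552734375), (54.606624603271484, 929.6666259765625), 76.42704772949219)
scene square mean [ 0.5588 -0.2165  0.0212] n 351 rect ((939.5856323242188, -109.12210083007812), (859.7225341796875, 58.45246505737305), 15.716756820678711)
scene tray mean [ 0.5552 -0.0172  0.0185] n 2125 rect ((889.22998046875, -17.595199584960938), (106.41287994384766, 912.4202880859375), 89.98014831542969)
scene punch mean [ 0.5924 -0.3435  0.1147] n 97 rect ((901.88671875, -192.1897735595703), (996.9849853515625, 18.175947189331055), 26.12263298034668)
[ 0.5779 -0.0178  0.014 ]
[ 0.4865 -0.0105  0.014 ]
[ 0.584  -0.0196  0.014 ]
[ 0.4835 -0.0206  0.014 ]
[[ 0.     -0.909   0.4168]
 [ 0.      0.4168  0.909 ]
 [-1.      0.      0.    ]]
```

View pics/crop2.png

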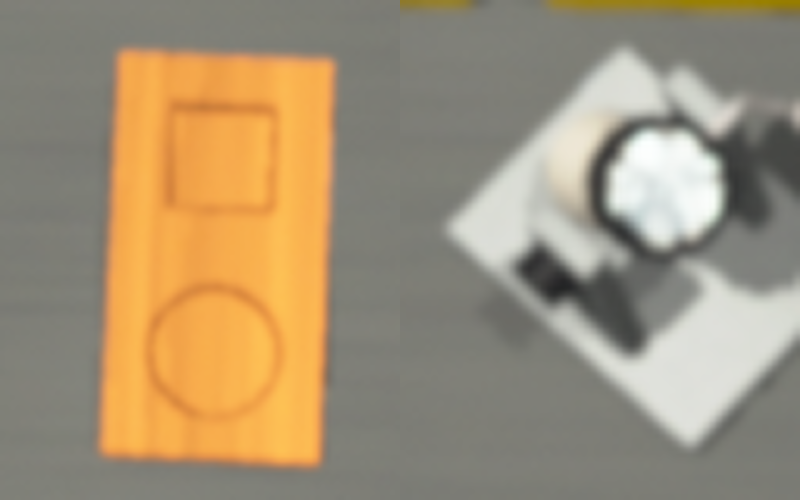

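```bash
sed -i 's/    return p@Rc.T+t/    q=p@Rc.T+t; q[~(d>0.02)]=np.nan; return q/' h.py
python3 - <<'E'
from h import *
Z=np.load("c0.npz");P=cloud("top",Z["d"]);P2=cloud("scene",Z["d2"])
for nm,b,lo,hi in(("round",(222,272,258,310),.012,.03),("square",(412,240,448,274),.012,.03),("tray",(310,210,376,312),.008,.022),("rack",(462,215,515,312),.028,.045),("punch",(478,220,508,250),.09,.13)):
    p,r=topfit(P,box(*b),lo,hi); print(nm,"mean",p.mean(0),"n",len(p),"rect",r)
for nm,b,lo,hi in(("round",(380,250,415,285),.012,.03),("square",(188,272,224,306),.012,.03),("tray",(262,250,330,330),.008,.022),("punch",(128,255,152,285),.105,.13)):
    p,r=topfit(P2,box(*b),lo,hi); print("scene",nm,"mean",p.mean(0),"n",len(p),"rect",r)
move((.465,.213,.2),down(np.radians(25)))
E
```

```text
round mean [nan nan nan] n 422 rect ((457.01373291015625, 216.44956970214844), (47.64141082763672, 45.36286926269531), 41.865901947021484)
square mean [ 0.548  -0.2231  0.0182] n 339 rect ((550.248291015625, -225.0189208984375), (48.72517395019531, 47.73656463623047), 78.95340728759766)
tray mean [nan nan nan] n 2472 rect ((535.202392578125, -23.423954010009766), (97.30442810058594, 190.24749755859375), 86.88579559326172)
rack mean [nan nan nan] n 1363 rect ((530.3235473632812, -359.9137268066406), (167.90069580078125, 63.247108459472656), 4.797168731689453)
punch mean [nan nan nan] n 92 rect ((594.8319091796875, -369.12139892578125), (65.59474182128906, 13.127790451049805), 122.25642395019531)
scene round mean [nan nan nan] n 328 rect ((562.8114013671875, 188.9388885498047), (46.946720123291016, 270.2337951660156), 70.86680603027344)
scene square mean [nan nan nan] n 351 rect ((545.5794067382812, -216.7789764404297), (42.91073226928711, 63.142913818359375), 75.48841094970703)
scene tray mean [nan nan nan] n 2125 rect ((547.9544677734375, 10.503150939941406), (64.25008392333984, 226.34481811523438), 61.79116439819336)
scene punch mean [nan nan nan] n 97 rect ((523.5363159179688, -369.536865234375), (160.78680419921875, 15.660811424255371), 19.984102249145508)
MOVE mm [  26.7 -333.9 -237.6] deg [40.37  0.   -0.  ] |d| 411.0 |w| 40.4
```

Emit:
send_rows([
  [[27,-334,-238,40.4,0,0,100],[27,-334,-238,40.4,0,0,100],[27,-334,-238,40.4,0,0,100],[27,-334,-238,40.4,0,0,100],[27,-334,-238,40.4,0,0,100],[27,-334,-238,40.4,0,0,100],[27,-334,-238,40.4,0,0,100],[27,-334,-238,40.4,0,0,100]],
], grip_force=30)

```text
clock: 2.25
position: [0.4601, 0.2205, 0.2007]
ee_rot: [-0.342, 1.543, 0.342]
force: [1.1, 0.4, 0.0]
width: 1.004
```

```bash
cat >> h.py <<'E'
def nfit(P,mask,zlo,zhi):
    m=mask&np.nan_to_num((P[...,2]>zlo)&(P[...,2]<zhi))
    n,l,s,c=cv2.connectedComponentsWithStats(m.astype(np.uint8))
    i=1+np.argmax(s[1:,4]); p=P[l==i]
    return p,cv2.minAreaRect(p[:,:2].astype(np.float32)*1000),cv2.minEnclosingCircle(p[:,:2].astype(np.float32)*1000)
def wrist(name):
    st=arm.observe(); im,d=optics.get_image("wrist"); cv2.imwrite(f"pics/{name}.png",im[:,:,::-1])
    np.savez(f"{name}.npz",d=d,im=im,pos=st["position"],rot=st["ee_rot"])
    print("t",st["clock"],"pos",st["position"],"F",st["force"],"w",st["width"])
    return st,im,d,cloud("wrist",d,st)
E
python3 - <<'E'
from h import *
st,im,d,P=wrist("w1")
print(R.from_rotvec(st["ee_rot"]).as_matrix(),st["joints"])
for th in("round_die","washer"):
    for q in finder.regions_of("wrist",th): 
        print(th,q["confidence"],q["bbox"]); p,r,c=nfit(P,q["region"],.015,.026); print(len(p),p.mean(0),r,c)
E
```

```text
t 2.25 pos [0.4601 0.2205 0.2007] F [1.07   0.3647 0.0372] w 1.004026339736343
[[ 0.0007 -0.4224  0.9064]
 [ 0.0006  0.9064  0.4224]
 [-1.      0.0003  0.0009]] [-0.7923  0.2743  0.302   1.9039 -0.0977  0.9767 -0.0101]
round_die 0.72 [298.5, 180.7, 70.7, 64.4]
3237 [0.4632 0.2186 0.0187] ((463.54595947265625, 217.97323608398438), (55.037410736083984, 55.09999084472656), 64.10729217529297) ((463.65484619140625, 217.6314697265625), 27.926809310913086)
```

View pics/w1.png

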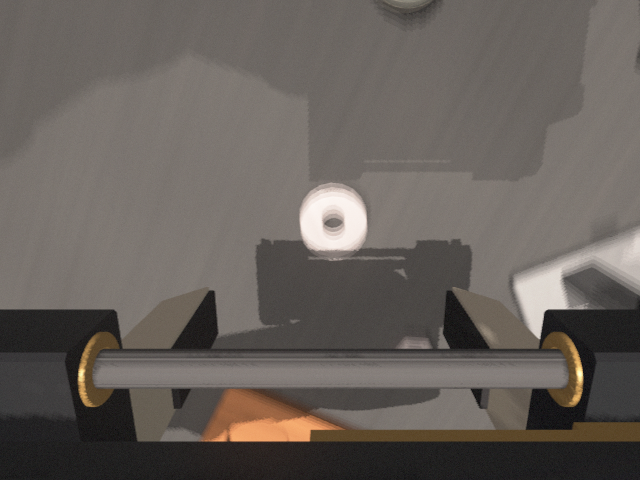

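Round die ring at (333,221), slightly blurred because the arm was still settling. I go lower and look again once it is settled.

Run:
```python
from h import *
move((.4635,.2178,.11),down(np.radians(25)))
```

```text
MOVE mm [90.6 -1.5  1.9] deg [-0.44  0.02  0.06] |d| 91.0 |w| 0.4
```

Emit:
send_rows([
  [[30,-1,2,0,0,0,100],[60,-1,2,0,0,0,100],[91,-1,2,0,0,0,100],[91,-1,2,0,0,0,100],[91,-1,2,0,0,0,100],[91,-1,2,0,0,0,100],[91,-1,2,0,0,0,100],[91,-1,2,0,0,0,100]],
])

```text
clock: 3.2
position: [0.4622, 0.2226, 0.1106]
ee_rot: [-0.341, 1.542, 0.342]
force: [0.0, 0.6, -0.2]
width: 1.001
```

Run:
```python
from h import *
st,im,d,P=wrist("w2")
for q in finder.regions_of("wrist","round_die")[:1]: 
        print(q["confidence"],q["bbox"]); p,r,c=nfit(P,q["region"],.015,.026); print(len(p),p.mean(0),r,c);ctr=np.array(c[0])/1000
move((*ctr,.008),down(np.radians(25)))
```

```text
t 3.2 pos [0.4622 0.2226 0.1106] F [ 0.028   0.603  -0.1874] w 1.0010123088311598
0.93 [286.4, 203.5, 88.2, 90.2]
5515 [0.4632 0.2189 0.0187] ((463.4319152832031, 217.9909210205078), (54.77452087402344, 54.5373649597168), 69.40837860107422) ((463.7490234375, 217.70269775390625), 27.89484405517578)
MOVE mm [102.1  -5.   -0.4] deg [-0.03  0.07 -0.02] |d| 102.0 |w| 0.1
```

View pics/w2.png

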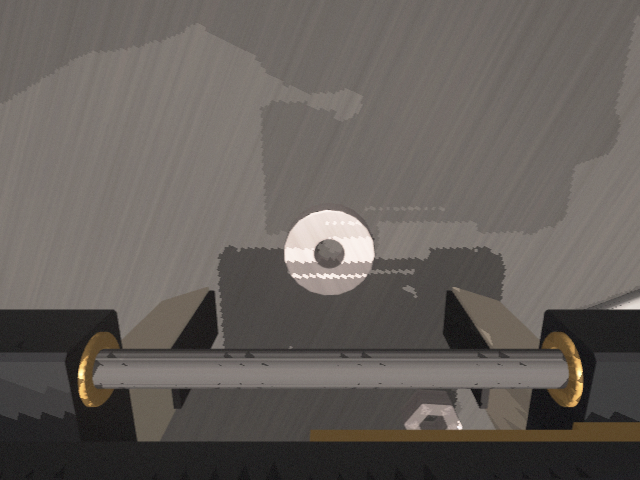

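Die centred at (329,252). Both looks agree on (0.4637, 0.218). Descending and gripping.

Emit:
send_rows([
  [[30,-5,0,0,0,0,100],[60,-5,0,0,0,0,100],[85,-5,0,0,0,0,100],[102,-5,0,0,0,0,100],[102,-5,0,0,0,0,100],[102,-5,0,0,0,0,60],[102,-5,0,0,0,0,50],[102,-5,0,0,0,0,50]],
], grip_force=40)

```text
clock: 4.1
position: [0.4645, 0.218, 0.0086]
ee_rot: [-0.341, 1.542, 0.342]
force: [0.2, -0.7, -0.0]
width: 0.784
```

Emit:
send_rows([
  [[0,0,0,0,0,0,45],[0,0,0,0,0,0,45],[0,0,0,0,0,0,45],[0,0,0,0,0,0,45],[-20,0,0,0,0,0,45],[-60,0,0,0,0,0,45],[-80,0,0,0,0,0,45],[-80,0,0,0,0,0,45]],
])

```text
clock: 4.9
position: [0.4652, 0.2183, 0.0897]
ee_rot: [-0.34, 1.539, 0.343]
force: [1.2, -0.9, -3.5]
width: 0.598
```

Run:
```python
from h import *
st,im,d,P=wrist("w3")
move((.4865,-.0175,.10),down(0))
```

```text
t 4.9 pos [0.4652 0.2183 0.0897] F [ 1.2283 -0.8699 -3.5099] w 0.5979086835159064
MOVE mm [ -12.2 -222.8  -79.2] deg [24.98  0.11 -0.05] |d| 237.0 |w| 25.0
```

View pics/w3.png

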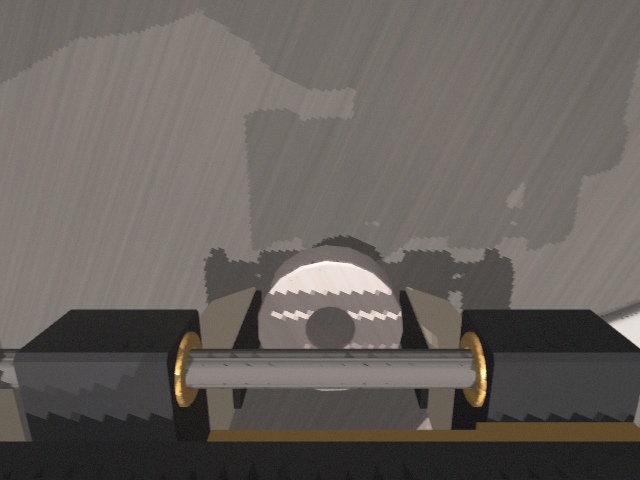

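Round die is held (about 55 mm opening, 3.5 N weight). I move past the tray so the camera sees both nests.

Emit:
send_rows([
  [[-30,-40,-14,3,0,0,45],[-50,-90,-30,9,0,0,45],[-50,-140,-46,15,0,0,45],[-50,-190,-63,20,0,0,45],[-50,-240,-79,25,0,0,45],[-50,-288,-95,25,0,0,45],[-50,-288,-95,25,0,0,45],[-50,-288,-95,25,0,0,45]],
])

```text
clock: 5.75
position: [0.4981, -0.0873, 0.1359]
ee_rot: [0.004, 1.573, -0.006]
force: [0.0, 0.3, -4.0]
width: 0.601
```

Emit:
send_rows([
  [[0,0,0,0,0,0,45],[0,0,0,0,0,0,45],[0,0,0,0,0,0,45],[0,0,0,0,0,0,45],[0,0,0,0,0,0,45],[0,0,0,0,0,0,45],[0,0,0,0,0,0,45],[0,0,0,0,0,0,45]],
])

```text
clock: 6.55
position: [0.4992, -0.0836, 0.1375]
ee_rot: [0.0, 1.571, -0.0]
force: [0.2, 1.0, -3.0]
width: 0.599
```

Run:
```python
from h import *
st,im,d,P=wrist("w4")
for th in("tray_hole0","tray_hole1"):
    for q in finder.place_of("wrist",th): print(th,q["confidence"],q["xy"],ray("wrist",q["xy"],.014,st))
```

```text
t 6.55 pos [ 0.4992 -0.0836  0.1375] F [ 0.1752  1.0185 -2.9747] w 0.5988682145017422
tray_hole0 0.73 [464.1, 135.6] [ 0.5831 -0.0213  0.014 ]
tray_hole0 0.71 [318.6, 128.3] [ 0.4913 -0.0167  0.014 ]
tray_hole0 0.32 [395.3, 389.6] [ 0.5477 -0.2091  0.014 ]
tray_hole1 0.73 [464.1, 135.6] [ 0.5831 -0.0213  0.014 ]
tray_hole1 0.71 [318.6, 128.3] [ 0.4913 -0.0167  0.014 ]
tray_hole1 0.32 [395.3, 389.6] [ 0.5477 -0.2091  0.014 ]
```

View pics/w4.png

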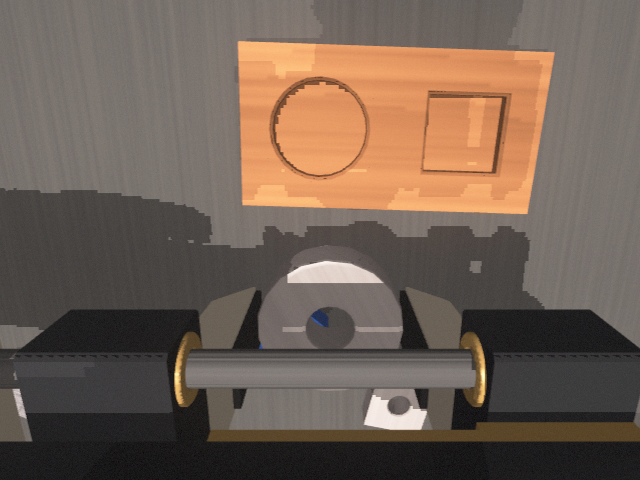

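Run:
```python
from h import *
Z=np.load("w4.npz");st=dict(position=Z["pos"],ee_rot=Z["rot"]);P=cloud("wrist",Z["d"],st)
c=np.array([ray("wrist",u,.014,st) for u in((239,42),(553,52),(527,213),(243,205))]);print("tray",c[:,:2],c.mean(0),np.linalg.norm(c-np.roll(c,-1,0),axis=1),[np.degrees(np.arctan2(*(c[i]-c[j])[[1,0]])) for i,j in((1,0),(2,3))])
c=np.array([ray("wrist",u,.014,st) for u in((429,92),(511,94),(497,176),(421,171))]);print("sq",c[:,:2],c.mean(0),np.linalg.norm(c-np.roll(c,-1,0),axis=1))
th=np.linspace(0,2*np.pi,8,endpoint=False)
c=np.array([ray("wrist",u,.014,st) for u in((270,128),(369,128),(319,77),(319,179))]);print("rd",c[:,:2],(c[0]+c[1])/2,(c[2]+c[3])/2)
print("tray top z",np.nanmedian(P[180:200,300:400,2]),"floor r",np.nanmedian(P[110:150,300:340,2]))
m=box(255,60,385,195)&np.nan_to_num(P[...,2]<np.nanmedian(P[180:200,300:400,2])-.005)&np.nan_to_num(P[...,2]>-.01)
p=P[m];print("floor",len(p),cv2.minEnclosingCircle(p[:,:2].astype(np.float32)*1000),p.mean(0))
m=box(415,85,520,182)&np.nan_to_num(P[...,2]<np.nanmedian(P[180:200,300:400,2])-.005)
p=P[m];print("floor sq",len(p),cv2.minAreaRect(p[:,:2].astype(np.float32)*1000),p.mean(0))
gr=cv2.cvtColor(Z["im"],cv2.COLOR_RGB2GRAY)
```

```text
tray [[ 0.4444  0.0332]
 [ 0.6319  0.0274]
 [ 0.6294 -0.0715]
 [ 0.4408 -0.0659]] [ 0.5366 -0.0192  0.014 ] [0.1876 0.099  0.1887 0.0992] [np.float64(-1.7689464978065481), np.float64(-1.703927048567104)]
sq [[ 0.5592  0.0048]
 [ 0.6097  0.0036]
 [ 0.6067 -0.0469]
 [ 0.5572 -0.0436]] [ 0.5832 -0.0205  0.014 ] [0.0504 0.0505 0.0496 0.0484]
rd [[ 0.4607 -0.0165]
 [ 0.523  -0.0166]
 [ 0.4918  0.0136]
 [ 0.4913 -0.0487]] [ 0.4918 -0.0165  0.014 ] [ 0.4915 -0.0176  0.014 ]
tray top z 0.012905261078380359 floor r 0.0028997076207835093
floor 6959 ((489.4606628417969, -17.150598526000977), 32.37929153442383) [ 0.4917 -0.0171  0.003 ]
floor sq 5619 ((584.676025390625, -20.834617614746094), (48.298004150390625, 47.92622375488281), 88.12757110595703) [ 0.5856 -0.0204  0.0029]
```

Run:
```python
from h import *
Z=np.load("w4.npz");st=dict(position=Z["pos"],ee_rot=Z["rot"]);P=cloud("wrist",Z["d"],st)
Rt=R.from_rotvec(Z["rot"]).as_matrix(); Q=(P-Z["pos"])@Rt
sel=Q[265:330,262:400].reshape(-1,3); print(np.nanmedian(sel,0))
# bore pixel ellipse approx center (330,327) at die top plane
h=-np.nanmedian(sel[:,0]); print("top above tcp",h, (ray("wrist",(330,327),Z["pos"][2]+.012,st)-Z["pos"])@Rt)
move((.4916,-.0172,.035),down(np.radians(0)))
```

```text
[-0.0107  0.0113 -0.0002]
top above tcp 0.010653403071228664 [-0.012   0.0014 -0.0006]
MOVE mm [102.5  66.5  -7.6] deg [-0.04  0.   -0.  ] |d| 122.0 |w| 0.0
```

Emit:
send_rows([
  [[0,30,-4,0,0,0,45],[20,66,-8,0,0,0,45],[50,66,-8,0,0,0,45],[87,66,-8,0,0,0,45],[87,66,-8,0,0,0,45],[87,66,-8,0,0,0,45],[87,66,-8,0,0,0,45],[87,66,-8,0,0,0,45]],
])

```text
clock: 7.5
position: [0.4925, -0.0178, 0.052]
ee_rot: [0.001, 1.568, -0.001]
force: [0.4, 0.2, -3.2]
width: 0.6
```

Run:
```python
from h import *
print(arm.observe()["position"],arm.observe()["force"])
move((.4916,-.018,.0165),down(np.radians(0)))
```

```text
[ 0.4925 -0.0178  0.052 ] [ 0.3619  0.2035 -3.2417]
MOVE mm [35.5 -0.2 -1. ] deg [-0.06  0.16 -0.02] |d| 36.0 |w| 0.2
```

Emit:
send_rows([
  [[10,0,-1,0,0,0,45],[20,0,-1,0,0,0,45],[26,0,-1,0,0,0,45],[31,0,-1,0,0,0,45],[35,0,-1,0,0,0,45],[35,0,-1,0,0,0,45],[35,0,-1,0,0,0,45],[35,0,-1,0,0,0,45]],
])

```text
clock: 8.3
position: [0.4905, -0.0176, 0.0155]
ee_rot: [0.0, 1.57, -0.0]
force: [1.6, 0.2, -4.9]
width: 0.6
```

Emit:
send_rows([
  [[0,0,0,0,0,0,75],[0,0,0,0,0,0,75],[0,0,0,0,0,0,75],[-10,0,0,0,0,0,75],[-50,0,0,0,0,0,80],[-95,0,0,0,0,0,100],[-95,-40,0,0,0,0,100],[-95,-70,0,0,0,0,100]],
])

```text
clock: 9.1
position: [0.4914, -0.0881, 0.1128]
ee_rot: [-0.002, 1.567, 0.002]
force: [0.1, -0.0, -0.8]
width: 0.985
```

Run:
```python
from h import *
st,im,d,P=wrist("w5")
q=finder.regions_of("wrist","round_die")[0];p=P[q["region"]];print(q["bbox"],"z pct",np.nanpercentile(p[:,2],[10,50,90]),p[p[:,2]>.02].mean(0))
move((.549,-.221,.12),down(np.radians(-11)))
```

```text
t 9.1 pos [ 0.4914 -0.0881  0.1128] F [ 0.1143 -0.043  -0.8074] w 0.985310333859103
[277.6, 71.9, 100.9, 101.7] z pct [0.0218 0.0228 0.0237] [ 0.49   -0.0172  0.0228]
MOVE mm [  -7.7 -128.7   59.6] deg [10.66  0.13  0.09] |d| 142.0 |w| 10.7
```

View pics/w5.png

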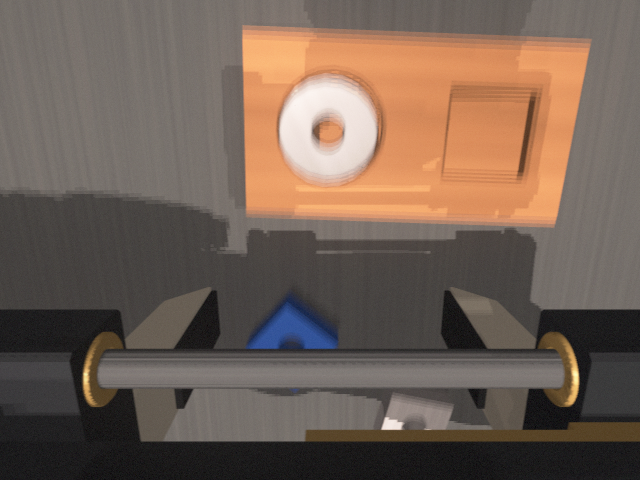

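Round die is seated: its top at 24 mm matches (327,130) in the nest. Next, the steel square die, seen at about (417,412).

Emit:
send_rows([
  [[-8,-40,20,4,0,0,100],[-8,-85,40,8,0,0,100],[-8,-132,60,10.7,0,0,100],[-8,-132,60,10.7,0,0,100],[-8,-132,60,10.7,0,0,100],[-8,-132,60,10.7,0,0,100],[-8,-132,60,10.7,0,0,100],[-8,-132,60,10.7,0,0,100]],
])

```text
clock: 10.0
position: [0.5501, -0.2181, 0.1186]
ee_rot: [0.146, 1.566, -0.145]
force: [0.4, 0.7, -0.5]
width: 1.002
```

Run:
```python
from h import *
st,im,d,P=wrist("w6")
for q in finder.regions_of("wrist","square_die")[:3]: 
        print(q["confidence"],q["bbox"],im[q["region"]].mean(0)); p,r,c=nfit(P,q["region"],.014,.026); print(len(p),p.mean(0),r)
```

```text
t 10.0 pos [ 0.5501 -0.2181  0.1186] F [ 0.3945  0.7062 -0.5006] w 1.0022238131518986
0.79 [297.1, 202.9, 73.1, 74.9] [193.8314 178.506  172.4866]
4384 [ 0.5506 -0.2188  0.0189] ((550.42919921875, -219.64297485351562), (44.759159088134766, 44.10117721557617), 77.27568054199219)
0.62 [126.5, 117.1, 103.4, 100.6] [ 59.081   94.432  169.1707]
5225 [ 0.4667 -0.1563  0.0189] ((465.9237365722656, -156.91319274902344), (44.688011169433594, 44.86384963989258), 48.7813835144043)
```

View pics/w6.png

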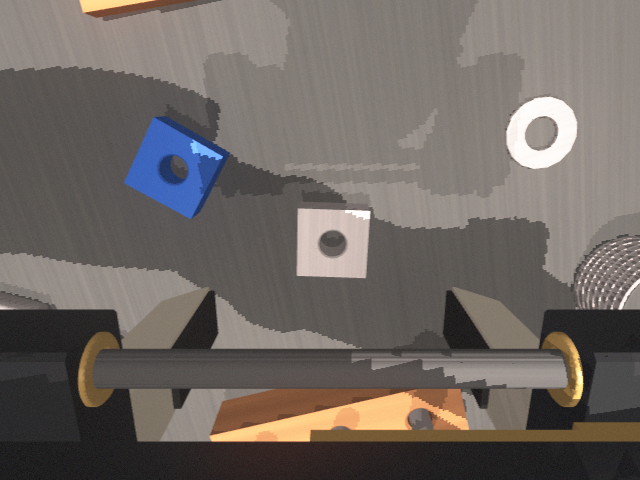

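Steel die at (333,242), 44 mm square, turned −12.7°. The blue look-alike at (176,168) stays clear of the fingers.

Run:
```python
from h import *
move((.5504,-.2196,.008),down(np.radians(-12.7)))
```

```text
MOVE mm [110.6  -0.9   0.4] deg [ 2.04 -0.   -0.03] |d| 111.0 |w| 2.0
```

Emit:
send_rows([
  [[30,-1,0,2,0,0,100],[60,-1,0,2,0,0,100],[90,-1,0,2,0,0,100],[110,-1,0,2,0,0,100],[110,-1,0,2,0,0,100],[110,-1,0,2,0,0,60],[110,-1,0,2,0,0,40],[110,-1,0,2,0,0,35]],
])

```text
clock: 10.9
position: [0.5508, -0.2209, 0.0098]
ee_rot: [0.174, 1.562, -0.174]
force: [-0.3, 0.5, 0.2]
width: 0.79
```

Emit:
send_rows([
  [[0,0,0,0,0,0,30],[0,0,0,0,0,0,30],[0,0,0,0,0,0,30],[0,0,0,0,0,0,30],[0,0,0,0,0,0,30],[-30,0,0,0,0,0,30],[-60,0,0,0,0,0,30],[-90,0,0,0,0,0,30]],
])

```text
clock: 11.7
position: [0.5491, -0.2205, 0.0988]
ee_rot: [0.175, 1.566, -0.175]
force: [0.6, -0.5, -1.4]
width: 0.478
```

Run:
```python
from h import *
st=arm.observe();print(st["position"],st["force"],st["width"]*92)
move((.584,-.085,.13),down(np.radians(-1.75)))
```

```text
[ 0.5491 -0.2205  0.0988] [ 0.6142 -0.5234 -1.3763] 43.9533783127981
MOVE mm [-31.2 139.8   4.1] deg [-11.    -0.11  -0.01] |d| 143.0 |w| 11.0
```

Emit:
send_rows([
  [[-20,20,1,0,0,0,30],[-31,60,2,-4,0,0,30],[-31,100,3,-8,0,0,30],[-31,140,4,-11,0,0,30],[-31,140,4,-11,0,0,30],[-31,140,4,-11,0,0,30],[-31,140,4,-11,0,0,30],[-31,140,4,-11,0,0,30]],
])

```text
clock: 12.5
position: [0.5842, -0.0866, 0.1293]
ee_rot: [0.025, 1.571, -0.026]
force: [-0.5, -0.9, -2.1]
width: 0.474
```

Run:
```python
from h import *
st,im,d,P=wrist("w7")
g=cv2.resize(im[:,:,::-1],None,fx=1.25,fy=1.25);cv2.imwrite("pics/w7b.png",g)
m=box(270,70,400,200)&np.nan_to_num(P[...,2]<.008)
n,l,s,c=cv2.connectedComponentsWithStats(m.astype(np.uint8));i=1+np.argmax(s[1:,4]);p=P[l==i];print(s[i],cv2.minAreaRect(p[:,:2].astype(np.float32)*1000),p.mean(0))
```

```text
t 12.5 pos [ 0.5842 -0.0866  0.1293] F [-0.4659 -0.8905 -2.1186] w 0.4743017008293118
[ 288   90   79   79 6060] ((583.7313842773438, -20.80514144897461), (47.977779388427734, 48.372398376464844), 88.09732818603516) [ 0.5838 -0.0203  0.003 ]
```

View pics/w7.png

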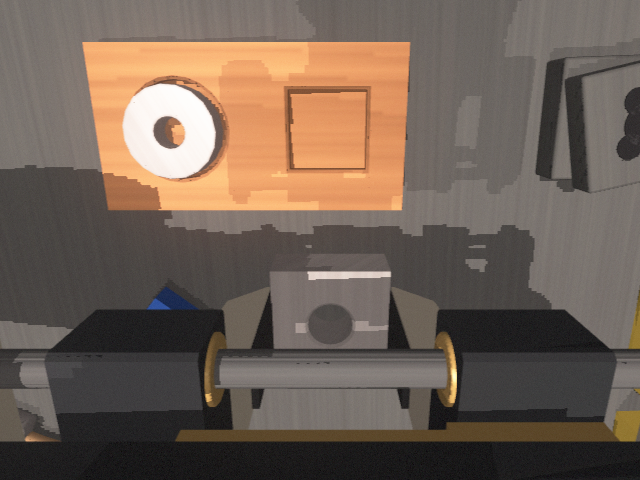

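Run:
```python
from h import *
Z=np.load("w7.npz");st=dict(position=Z["pos"],ee_rot=Z["rot"]);P=cloud("wrist",Z["d"],st)
Rt=R.from_rotvec(Z["rot"]).as_matrix(); Q=(P-Z["pos"])@Rt
s=Q[280:300,285:375].reshape(-1,3);print(np.nanmedian(s,0))
for uv in((331,324),(272,272),(389,272),(330,272)): print((ray("wrist",uv,Z["pos"][2]+.011,st)-Z["pos"])@Rt)
move((.5837,-.0206,.055),down(np.radians(-1.8)))
```

```text
[-0.0103  0.0158 -0.001 ]
[-0.011   0.0021 -0.0002]
[-0.011   0.023  -0.0215]
[-0.011   0.023   0.0207]
[-0.011   0.023  -0.0006]
MOVE mm [74.3 65.8 -2.7] deg [-0.07 -0.02  0.03] |d| 99.0 |w| 0.1
```

Emit:
send_rows([
  [[0,30,-1,0,0,0,30],[20,64.5,-2.5,0,0,0,30],[50,64.5,-2.5,0,0,0,30],[74,64.5,-2.5,0,0,0,30],[74,64.5,-2.5,0,0,0,30],[74,64.5,-2.5,0,0,0,30],[74,64.5,-2.5,0,0,0,30],[74,64.5,-2.5,0,0,0,30]],
])

```text
clock: 13.35
position: [0.5852, -0.0209, 0.0569]
ee_rot: [0.025, 1.568, -0.024]
force: [-0.7, -0.2, -2.3]
width: 0.472
```

Run:
```python
from h import *
print(arm.observe()["position"],arm.observe()["force"])
move((.5837,-.0219,.018),down(np.radians(-1.8)))
```

```text
[ 0.5852 -0.0209  0.0569] [-0.7308 -0.1572 -2.2643]
MOVE mm [38.9 -1.  -1.5] deg [ 0.02  0.14 -0.01] |d| 39.0 |w| 0.1
```

Emit:
send_rows([
  [[12,-1,-1,0,0,0,30],[22,-1,-1,0,0,0,30],[29,-1,-1,0,0,0,30],[34,-1,-1,0,0,0,30],[39,-1,-1,0,0,0,30],[39,-1,-1,0,0,0,30],[39,-1,-1,0,0,0,30],[39,-1,-1,0,0,0,30]],
])

```text
clock: 14.15
position: [0.5834, -0.0214, 0.0167]
ee_rot: [0.024, 1.57, -0.024]
force: [-0.4, -0.1, -2.6]
width: 0.476
```

Emit:
send_rows([
  [[0,0,0,0,0,0,65],[0,0,0,0,0,0,65],[0,0,0,0,0,0,65],[-10,0,0,0,0,0,65],[-50,0,0,0,0,0,80],[-95,0,0,0,0,0,100],[-95,-40,0,0,0,0,100],[-95,-70,0,0,0,0,100]],
])

```text
clock: 14.95
position: [0.5823, -0.0923, 0.1142]
ee_rot: [0.022, 1.566, -0.023]
force: [0.1, -0.6, -0.5]
width: 0.951
```

Run:
```python
from h import *
st,im,d,P=wrist("w8")
for th in("round_die","square_die"):
    q=finder.regions_of("wrist",th)[0];p=P[q["region"]];print(th,q["bbox"],"z pct",np.nanpercentile(p[:,2],[10,50,90]))
```

```text
t 14.95 pos [ 0.5823 -0.0923  0.1142] F [ 0.0867 -0.6092 -0.4834] w 0.9508769511106245
round_die [111.2, 71.7, 106.5, 98.3] z pct [0.0196 0.0229 0.0239]
square_die [130.7, 289.1, 43.6, 45.7] z pct [0.003  0.0188 0.0201]
```

View pics/w8.png

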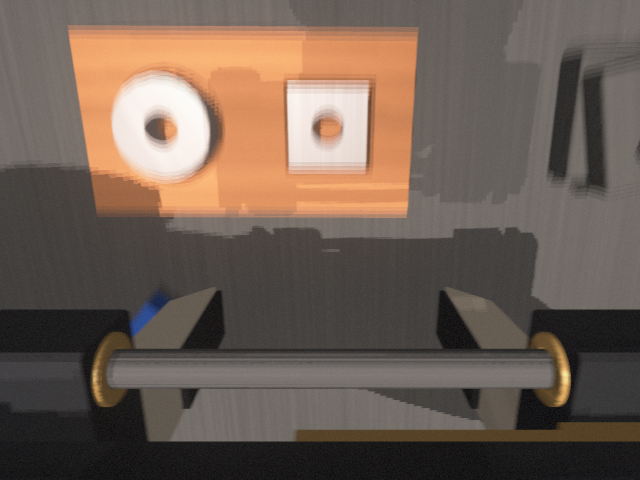

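Run:
```python
from h import *
Z=np.load("w8.npz");st=dict(position=Z["pos"],ee_rot=Z["rot"]);P=cloud("wrist",Z["d"],st)
print("sq die top z",np.nanmedian(P[90:110,295:360,2]),np.nanmedian(P[150:165,295:360,2]))
move((.67,.165,.32),down(np.radians(15)))
```

```text
sq die top z 0.022843067791141897 0.022729856366303258
MOVE mm [-207.5  261.9   80.4] deg [-16.98   0.07   0.07] |d| 344.0 |w| 17.0
```

Both dies are seated, with their tops at about 24 mm and level. Next I survey the scope from above.

Emit:
send_rows([
  [[-45,15,5,0,0,0,100],[-90,30,10,0,0,0,100],[-135,50,20,0,0,0,100],[-175,80,30,-3,0,0,100],[-207,115,40,-7,0,0,100],[-207,165,55,-11,0,0,100],[-207,215,70,-15,0,0,100],[-207,262,80,-17,0,0,100]],
])

```text
clock: 15.9
position: [0.6683, 0.1687, 0.3192]
ee_rot: [-0.211, 1.56, 0.212]
force: [0.3, -0.4, -0.6]
width: 0.998
```

Emit:
send_rows([
  [[0,0,0,0,0,0,100],[0,0,0,0,0,0,100],[0,0,0,0,0,0,100],[0,0,0,0,0,0,100],[0,0,0,0,0,0,100],[0,0,0,0,0,0,100],[0,0,0,0,0,0,100],[0,0,0,0,0,0,100]],
])

```text
clock: 16.7
position: [0.6683, 0.1655, 0.3185]
ee_rot: [-0.209, 1.561, 0.209]
force: [0.1, -0.2, -0.4]
width: 0.997
```

Run:
```python
from h import *
st,im,d,P=wrist("w9")
for th in("lens","focus"):
    for q in finder.place_of("wrist",th): print(th,q["confidence"],q["xy"])
im,d=optics.get_image("top"); cv2.imwrite("pics/top9.png",im[:,:,::-1])
```

```text
t 16.7 pos [0.6683 0.1655 0.3185] F [ 0.0724 -0.2473 -0.4301] w 0.9970205949013118
lens 0.87 [374.1, 140.4]
```

View pics/w9.png

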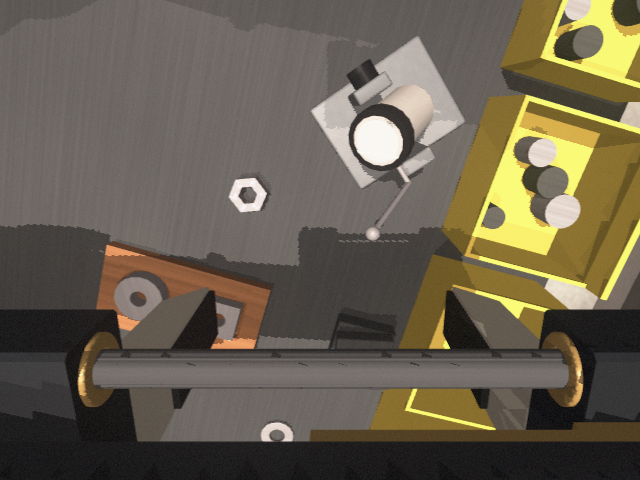

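Run:
```python
from h import *
Z=np.load("w9.npz");st=dict(position=Z["pos"],ee_rot=Z["rot"]);P=cloud("wrist",Z["d"],st);im=Z["im"].astype(int)
def pl(p):
    p=p[np.isfinite(p).all(1)];c=np.median(p,0);q=p
    for _ in range(4):
        c=q.mean(0);n=np.linalg.svd(q-c,full_matrices=False)[2][2];n*=np.sign(n[2]);r=(p-c)@n;q=p[abs(r)<.0025]
    return c,n,len(q),len(p)
v,u=np.mgrid[:480,:640]
g=im.sum(2)
m=(np.hypot(u-380,v-140)<30)&(g>500)
c,n,a,b=pl(P[m]);print("lens disc",c,n,np.degrees(np.arccos(n[2])),np.degrees(np.arctan2(n[1],n[0])),a,b,"px",u[m].mean(),v[m].mean())
ct=cv2.findContours(m.astype(np.uint8),cv2.RETR_EXTERNAL,cv2.CHAIN_APPROX_NONE)[0];ct=max(ct,key=cv2.contourArea);print(cv2.fitEllipse(ct))
# dark ring
m2=(np.hypot(u-382,v-137)<38)&(g<150)&np.nan_to_num(P[...,2]>.13);c2,n2,a,b=pl(P[m2]);print("ring",c2,n2,a,b)
# ball
mb=(np.hypot(u-373,v-234)<11)&np.nan_to_num(P[...,2]>.12);p=P[mb];print("ball",len(p),p.mean(0),np.nanpercentile(p[:,2],[5,50,95]))
# rod
for (x,y) in((404,180),(400,187),(395,195),(390,204),(385,213),(380,222),(373,234)):
    k=P[y-4:y+5,x-4:x+5].reshape(-1,3);k=k[k[:,2]>.1];print((x,y),len(k),np.median(k,0) if len(k) else None)
# tube side
mt=box(380,80,440,140)&np.nan_to_num((P[...,2]>.06)&(P[...,2]<.17));print(mt.sum(),P[mt].mean(0))
# base plate
mp=box(305,30,470,190)&np.nan_to_num((P[...,2]>.007)&(P[...,2]<.018));p=P[mp];print("base",cv2.minAreaRect(p[:,:2].astype(np.float32)*1000))
cv2.imwrite("pics/c9.png",cv2.resize(Z["im"][40:250,300:480,::-1],None,fx=2.8,fy=2.8,interpolation=cv2.INTER_CUBIC))
```

```text
lens disc [0.688  0.2283 0.1391] [-0.3491 -0.4037  0.8457] 32.25646529626267 -130.8570171142739 1880 1881 px 377.80042350449975 140.28904182106936
((377.7998352050781, 140.28700256347656), (45.258113861083984, 51.24702453613281), 137.77432250976562)
ring [0.6952 0.2411 0.1423] [-0.2597 -0.1809  0.9486] 124 219
ball 191 [0.6952 0.1734 0.2002] [0.1927 0.2011 0.2029]
(404, 180) 41 [0.719  0.2055 0.1345]
(400, 187) 20 [0.7166 0.1985 0.146 ]
(395, 195) 25 [0.7126 0.1934 0.157 ]
(390, 204) 40 [0.708  0.1882 0.1678]
(385, 213) 51 [0.7038 0.1832 0.1784]
(380, 222) 56 [0.6997 0.1786 0.1886]
(373, 234) 80 [0.6951 0.1728 0.2019]
2587 [0.704  0.2544 0.123 ]
base ((728.7763671875, 230.2425994873047), (129.914794921875, 158.2140655517578), 48.78371047973633)
```

View pics/c9.png

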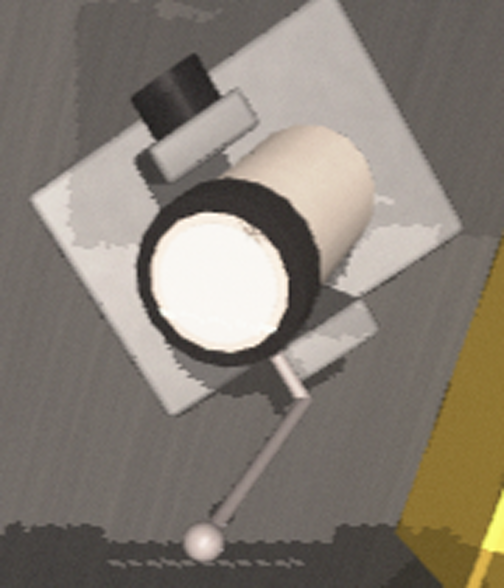

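The tube direction from the lens disc (normal −0.349, −0.404, 0.846) and from the rod (−0.330, −0.394, 0.857) agree: 31.7° tilt. Lens (378,140) plus 70 mm puts the focus at about (0.664, 0.200, 0.199). The ball (373,234) then lies 42 mm from it and level with it, as it must. Next, the rack.

Run:
```python
from h import *
move((.585,-.343,.17),down(np.radians(-20)))
```

```text
MOVE mm [ 148.4 -468.9 -214.3] deg [35.27 -0.   -0.  ] |d| 536.0 |w| 35.3
```

Emit:
send_rows([
  [[0,-40,-20,4,0,0,100],[0,-85,-40,8,0,0,100],[0,-130,-60,12,0,0,100],[10,-175,-80,16,0,0,100],[20,-220,-100,20,0,0,100],[40,-262,-120,24,0,0,100],[60,-304,-140,28,0,0,100],[70,-346,-160,32,0,0,100]],
])

```text
clock: 17.7
position: [0.6041, -0.2111, 0.247]
ee_rot: [0.231, 1.56, -0.23]
force: [1.6, -0.1, -0.1]
width: 1.001
```

Run:
```python
from h import *
print(arm.observe()["position"],arm.observe()["joints"])
move((.585,-.343,.17),down(np.radians(-20)))
```

```text
[ 0.6041 -0.2111  0.247 ] [-0.1383  0.4859  0.6029  1.5383 -0.2874  1.2086  0.2193]
MOVE mm [  76.9 -131.8   20. ] deg [ 3.16 -0.08 -0.03] |d| 154.0 |w| 3.2
```

Emit:
send_rows([
  [[10,-40,8,3,0,0,100],[30,-80,15,3,0,0,100],[60,-115,22,3,0,0,100],[77,-126,22,3,0,0,100],[77,-126,22,3,0,0,100],[77,-126,22,3,0,0,100],[77,-126,22,3,0,0,100],[77,-126,22,3,0,0,100]],
])

```text
clock: 18.5
position: [0.5914, -0.3356, 0.1728]
ee_rot: [0.268, 1.552, -0.268]
force: [-0.5, -0.1, 0.0]
width: 1.001
```

Run:
```python
from h import *
st,im,d,P=wrist("w10")
cv2.imwrite("pics/c10.png",cv2.resize(im[90:300,200:480,::-1],None,fx=2.8,fy=2.8,interpolation=cv2.INTER_CUBIC))
for q in finder.regions_of("wrist","punch")[:3]:
    p=P[q["region"]]; print(q["confidence"],q["bbox"],np.nanpercentile(p[:,2],[5,50,95]))
```

```text
t 18.5 pos [ 0.5914 -0.3356  0.1728] F [-0.4833 -0.1466  0.0283] w 1.0009500491114915
0.82 [314.8, 229.9, 35.1, 76.3] [0.0421 0.1107 0.1177]
```

View pics/w10.png

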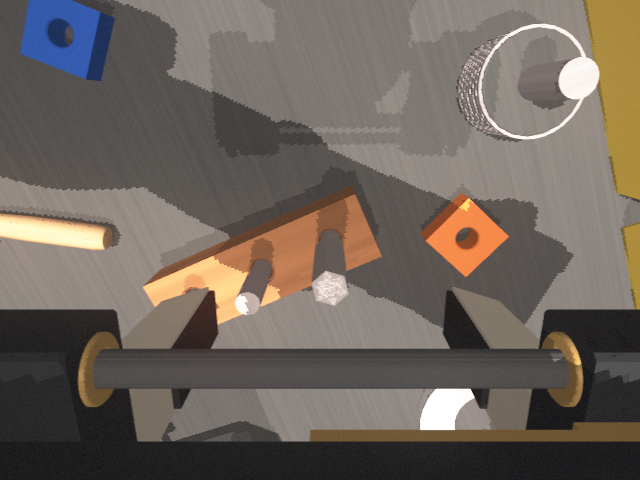

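View pics/c10.png

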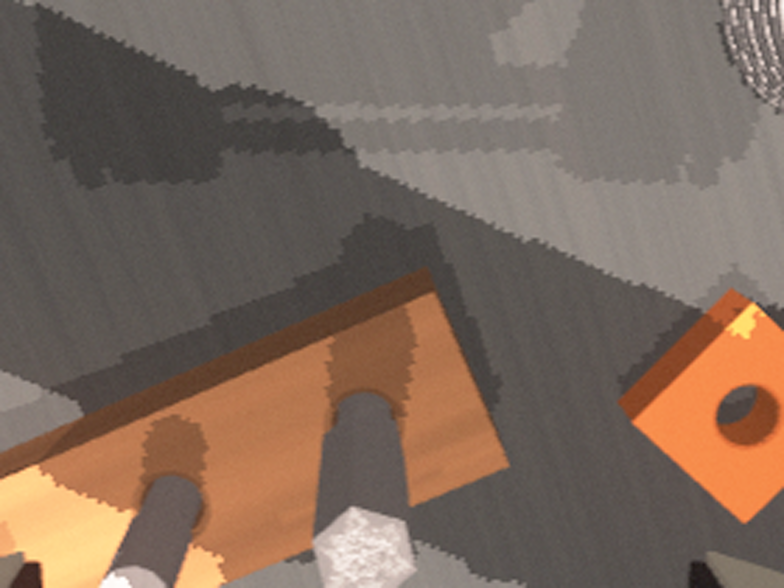

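Tall hexagonal punch top at about (330,288), hex confirmed. Zooming in for the directions of its flats.

Run:
```python
from h import *
Z=np.load("w10.npz");st=dict(position=Z["pos"],ee_rot=Z["rot"]);P=cloud("wrist",Z["d"],st);im=Z["im"]
cv2.imwrite("pics/c10b.png",cv2.resize(im[260:320,295:370,::-1],None,fx=8,fy=8,interpolation=cv2.INTER_CUBIC))
m=box(300,255,365,320)&np.nan_to_num((P[...,2]>.112)&(P[...,2]<.124))
n,l,s,c=cv2.connectedComponentsWithStats(m.astype(np.uint8));i=1+np.argmax(s[1:,4]);m=l==i
p=P[m];print(s[i],"centroid",p.mean(0),np.median(p[:,2]))
q=p[:,:2]-p[:,:2].mean(0)
W=[]
for a in range(0,180,2):
    t=q@[np.cos(np.radians(a)),np.sin(np.radians(a))];W.append((np.ptp(t)*1000))
W=np.array(W);W3=W[:30]+W[30:60]+W[60:90];print("flat normal at",2*np.argmin(W3),W3.min()/3,W3.max()/3);print(W.round(1))
```

```text
[ 312  268   37   38 1022] centroid [ 0.5865 -0.3463  0.1167] 0.11691421239226027
flat normal at 54 18.629852840066327 20.717862669043836
[19.  19.3 19.6 19.8 20.  20.2 20.4 20.5 20.7 20.7 20.8 20.9 20.9 20.9
 20.8 20.8 20.7 20.6 20.5 20.4 20.2 20.  19.8 19.6 19.4 19.2 18.9 19.1
 19.3 19.6 19.8 19.9 20.1 20.2 20.3 20.5 20.6 20.7 20.8 20.8 20.9 20.9
 20.9 20.9 20.9 20.8 20.7 20.6 20.4 20.3 20.1 19.9 19.8 19.6 19.3 19.1
 18.8 18.6 18.6 18.8 19.  19.2 19.4 19.6 19.7 19.9 20.  20.2 20.2 20.3
 20.3 20.4 20.4 20.3 20.3 20.2 20.1 20.  19.8 19.7 19.5 19.3 19.1 18.9
 18.7 18.4 18.2 18.2 18.5 18.8]
```

View pics/c10b.png

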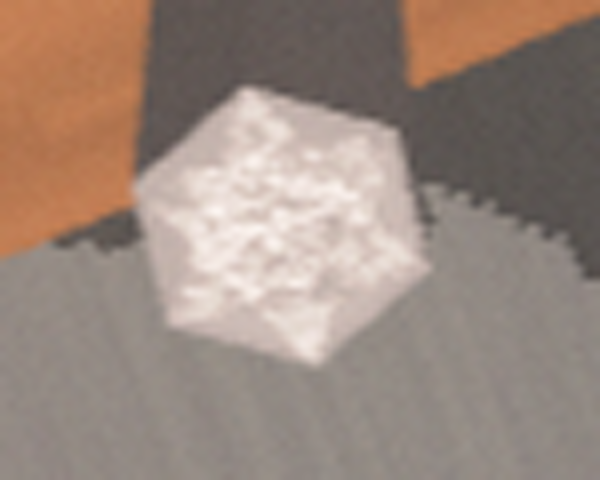

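Run:
```python
from h import *
print(arm.observe()["position"])
move((.5865,-.3463,.15),down(np.radians(-65.5)))
```

```text
[ 0.5908 -0.3362  0.1725]
MOVE mm [ 22.5 -11.   -0.7] deg [45.87  0.08 -0.06] |d| 25.0 |w| 45.9
```

Emit:
send_rows([
  [[0,-11,-1,8,0,0,60],[0,-11,-1,16,0,0,60],[0,-11,-1,24,0,0,60],[0,-11,-1,32,0,0,60],[0,-11,-1,40,0,0,60],[10,-11,-1,45.9,0,0,60],[15,-11,-1,45.9,0,0,60],[15,-11,-1,45.9,0,0,60]],
])

```text
clock: 19.4
position: [0.5851, -0.3464, 0.1558]
ee_rot: [0.888, 1.383, -0.888]
force: [-0.2, 0.5, -0.1]
width: 0.596
```

Run:
```python
from h import *
st,im,d,P=wrist("w11")
print(st["joints"])
m=box(200,150,460,345)&np.nan_to_num((P[...,2]>.112)&(P[...,2]<.124))
n,l,s,c=cv2.connectedComponentsWithStats(m.astype(np.uint8));i=1+np.argmax(s[1:,4]);p=P[l==i];print(s[i],p.mean(0))
q=p[:,:2]-p[:,:2].mean(0)
W=np.array([np.ptp(q@[np.cos(np.radians(a)),np.sin(np.radians(a))])*1000 for a in range(0,180,2)])
W3=W[:30]+W[30:60]+W[60:90];print("flat normal",2*np.argmin(W3),W3.round(1))
move((*p.mean(0)[:2],.081),down(np.radians(-65.5)))
```

```text
t 19.4 pos [ 0.5851 -0.3464  0.1558] F [-0.1846  0.5482 -0.1486] w 0.5958837546032154
[-0.0069  0.6856  0.7853  1.5509 -0.5191  1.125  -0.2478]
[ 317  253   38   42 1230] [ 0.587  -0.3469  0.1168]
flat normal 54 [57.4 58.  58.6 59.2 59.7 60.1 60.5 60.8 61.  61.2 61.3 61.3 61.2 61.1
 60.9 60.7 60.4 60.1 59.7 59.3 58.9 58.4 57.9 57.3 56.7 56.1 55.5 55.5
 56.1 56.7]
MOVE mm [75.4  1.6  0.9] deg [ 0.07 -0.03  0.01] |d| 75.0 |w| 0.1
```

View pics/w11.png

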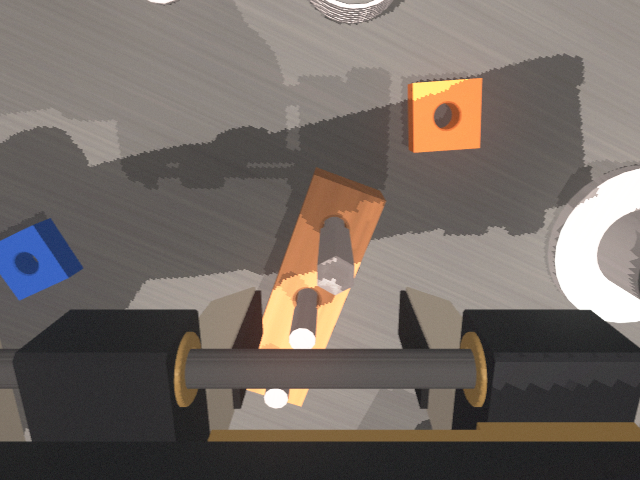

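Fingers straddle the hex punch (335,275), and the neighbour (301,338) is clear of them. Descending and gripping.

Emit:
send_rows([
  [[20,1.5,1,0,0,0,60],[40,1.5,1,0,0,0,60],[60,1.5,1,0,0,0,60],[75,1.5,1,0,0,0,60],[75,1.5,1,0,0,0,60],[75,1.5,1,0,0,0,60],[75,1.5,1,0,0,0,40],[75,1.5,1,0,0,0,30]],
], grip_force=25)

```text
clock: 20.25
position: [0.5875, -0.3479, 0.0826]
ee_rot: [0.89, 1.379, -0.89]
force: [0.2, -0.4, 0.5]
width: 0.473
```

Emit:
send_rows([
  [[0,0,0,0,0,0,20],[0,0,0,0,0,0,10],[0,0,0,0,0,0,5],[0,0,0,0,0,0,5],[0,0,0,0,0,0,5],[0,0,0,0,0,0,5],[0,0,0,0,0,0,5],[0,0,0,0,0,0,5]],
])

```text
clock: 21.05
position: [0.587, -0.3476, 0.0816]
ee_rot: [0.89, 1.381, -0.89]
force: [-0.4, 0.1, 2.6]
width: 0.19
```

Emit:
send_rows([
  [[0,0,0,0,0,0,5],[0,0,0,0,0,0,5],[-10,0,0,0,0,0,5],[-30,0,0,0,0,0,5],[-55,0,0,0,0,0,5],[-85,0,0,0,0,0,5],[-120,0,0,0,0,0,5],[-150,0,0,0,0,0,5]],
], grip_force=55)

```text
clock: 21.85
position: [0.5868, -0.3477, 0.2335]
ee_rot: [0.89, 1.38, -0.891]
force: [0.3, -0.4, -0.9]
width: 0.196
```

Run:
```python
from h import *
st,im,d,P=wrist("w12")
print(st["joints"])
fz=np.array([-.342,-.402,.849]);fz/=np.linalg.norm(fz)
F=np.array([.6641,.2002,.1993]); tx=-fz
for L in (.073,.12):
  for ph in(-65.5,-40,-20,17):
    D=down(np.radians(ph)); a=np.cross(D[:,0],tx); Rg=R.from_rotvec(a/np.linalg.norm(a)*np.arccos(D[:,0]@tx)).as_matrix()@D
    print(L,ph,F+L*fz,Rg[:,2]); move(F+L*fz,Rg)
```

```text
t 21.85 pos [ 0.5868 -0.3477  0.2335] F [ 0.339  -0.4323 -0.8704] w 0.19577330777041355
[-0.0229  0.6257  0.8284  1.4528 -0.4689  1.268  -0.2954]
0.073 -65.5 [0.6391 0.1708 0.2613] [ 0.4561 -0.8612 -0.2241]
MOVE mm [ -24.2  260.9 -452.8] deg [-0.04 13.89 28.62] |d| 523.0 |w| 31.8
0.073 -40 [0.6391 0.1708 0.2613] [ 0.7654 -0.6436  0.0036]
MOVE mm [ -24.2  260.9 -452.8] deg [-24.88   7.29  31.24] |d| 523.0 |w| 40.6
0.073 -20 [0.6391 0.1708 0.2613] [ 0.9057 -0.382   0.1839]
MOVE mm [ -24.2  260.9 -452.8] deg [-44.34   1.79  32.6 ] |d| 523.0 |w| 55.1
0.073 17 [0.6391 0.1708 0.2613] [0.874  0.1957 0.4447]
MOVE mm [ -24.2  260.9 -452.8] deg [-80.26  -9.18  33.44] |d| 523.0 |w| 87.4
0.12 -65.5 [0.623  0.1519 0.3012] [ 0.4561 -0.8612 -0.2241]
MOVE mm [ -64.1  238.6 -442. ] deg [-0.04 13.89 28.62] |d| 506.0 |w| 31.8
0.12 -40 [0.623  0.1519 0.3012] [ 0.7654 -0.6436  0.0036]
MOVE mm [ -64.1  238.6 -442. ] deg [-24.88   7.29  31.24] |d| 506.0 |w| 40.6
0.12 -20 [0.623  0.1519 0.3012] [ 0.9057 -0.382   0.1839]
MOVE mm [ -64.1  238.6 -442. ] deg [-44.34   1.79  32.6 ] |d| 506.0 |w| 55.1
0.12 17 [0.623  0.1519 0.3012] [0.874  0.1957 0.4447]
MOVE mm [ -64.1  238.6 -442. ] deg [-80.26  -9.18  33.44] |d| 506.0 |w| 87.4
```

View pics/w12.png

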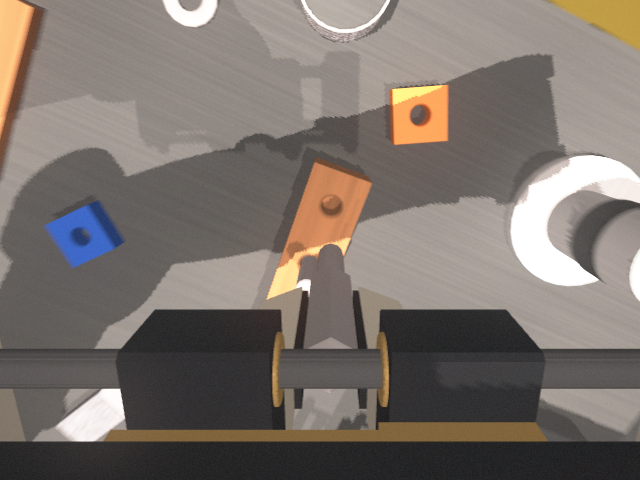

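Punch is out, its tip near (329,250), and the emptied socket is at (331,205). First I check the punch's axis in the tool frame.

Run:
```python
from h import *
Z=np.load("w12.npz");st=dict(position=Z["pos"],ee_rot=Z["rot"]);P=cloud("wrist",Z["d"],st)
Rt=R.from_rotvec(Z["rot"]).as_matrix(); Q=(P-Z["pos"])@Rt
print("expect proj tip",proj("wrist",Z["pos"]+Rt@[.073,0,0],st),proj("wrist",Z["pos"]+Rt@[.028,0,0],st))
m=box(300,235,365,345)&np.nan_to_num((Q[...,0]>-.03)&(Q[...,0]<.1)&(abs(Q[...,2])<.03))
q=Q[m]
for lo in np.arange(-.02,.08,.01):
    s=q[(q[:,0]>=lo)&(q[:,0]<lo+.01)]
    if len(s)>5: print(lo.round(3),len(s),"z mid",(np.percentile(s[:,2],2)+np.percentile(s[:,2],98))/2,"y max",np.percentile(s[:,1],95),"w",np.ptp(s[:,2]))
print(q[:,0].max())
cv2.imwrite("pics/c12.png",cv2.resize(Z["im"][230:350,270:390,::-1],None,fx=5,fy=5,interpolation=cv2.INTER_CUBIC))
```

```text
expect proj tip [[332.265  253.3619]] [[332.7186 285.2199]]
-0.02 836 z mid -0.0006012429718887779 y max 0.010562210523682171 w 0.023648161510370632
-0.01 767 z mid -0.00045384842744253424 y max 0.010967369428261391 w 0.025001187795669334
0.0 443 z mid -0.00044042217545879354 y max 0.009637577141292621 w 0.02526449830658034
0.01 368 z mid -0.0009685874628692997 y max 0.00952198467309826 w 0.017936628277255534
0.02 298 z mid -0.0009561911915617555 y max 0.00949036776863199 w 0.018001479755247282
0.03 54 z mid -0.0010116309225138105 y max 0.007048018057992347 w 0.012155787000873554
0.04 182 z mid -0.0009242165553452779 y max 0.006439502508402842 w 0.013740721442668337
0.05 161 z mid -0.000962139845913197 y max 0.006260589761010064 w 0.014009184434360913
0.06 142 z mid -0.0009949360901730115 y max 0.006339317317058952 w 0.013791886281949238
0.07 33 z mid -0.0007191045707950613 y max 0.006299928240091427 w 0.013413605895786943
0.07335325531361821
```

View pics/c12.png

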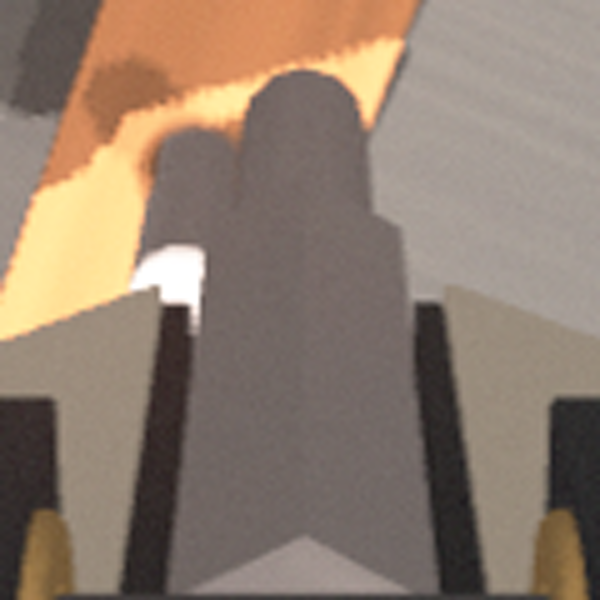

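```bash
cat >> h.py <<'E'
fz=np.array([-.342,-.402,.849]);fz/=np.linalg.norm(fz)
F=np.array([.6641,.2002,.1993])
def goal(back,ph=-65.5,f=None,z=None,tip=(.0735,-.0005,-.0009)):
    f=F if f is None else np.array(f); z=fz if z is None else np.array(z)/np.linalg.norm(z)
    D=down(np.radians(ph)); a=np.cross(D[:,0],-z); Rg=R.from_rotvec(a/np.linalg.norm(a)*np.arccos(D[:,0]@-z)).as_matrix()@D
    return f+back*z-Rg@np.array(tip),Rg
E
python3 - <<'E'
from h import *
p,Rg=goal(.06);print(p);move(p,Rg)
E
```

```text
[0.6192 0.1459 0.3127]
MOVE mm [ -75.6  232.7 -438. ] deg [-0.04 13.89 28.62] |d| 502.0 |w| 31.8
```

Emit:
send_rows([
  [[-20,15,-28,0,1,2,5],[-40,38,-70,0,2,4,5],[-60,60,-112,0,3,6,5],[-75,82,-154,0,4,8,5],[-75,104,-196,0,5,10,5],[-75,126,-238,0,6,13,5],[-75,148,-280,0,7.5,16,5],[-75,170,-320,0,9,19,5]],
])

```text
clock: 22.7
position: [0.6093, 0.0162, 0.3069]
ee_rot: [1.171, 1.315, -0.574]
force: [0.6, -0.2, -1.2]
width: 0.189
```

Run:
```python
from h import *
st=arm.observe();print(st["position"],st["joints"],st["width"],st["force"])
p,Rg=goal(.06);move(p,Rg)
```

```text
[0.6093 0.0162 0.3069] [-0.5405  0.2721  0.7776  1.7652 -0.5929  1.0691 -0.6811] 0.1885511294265634 [ 0.5877 -0.2019 -1.177 ]
MOVE mm [  32.6   58.1 -111.9] deg [-0.14  4.49  9.71] |d| 130.0 |w| 10.7
```

Emit:
send_rows([
  [[6,14,-26,0,1,2.5,5],[14,28,-54,0,2,5,5],[22,42,-82,0,3.5,7.5,5],[30,55,-106,0,4.5,9.5,5],[30,55,-106,0,4.5,9.5,5],[30,55,-106,0,4.5,9.5,5],[30,55,-106,0,4.5,9.5,5],[30,55,-106,0,4.5,9.5,5]],
])

```text
clock: 23.5
position: [0.6194, 0.1354, 0.3128]
ee_rot: [1.299, 1.268, -0.415]
force: [-1.3, -0.9, -1.1]
width: 0.192
```

Run:
```python
from h import *
st,im,d,P=wrist("w13");print(st["joints"])
Rt=R.from_rotvec(st["ee_rot"]).as_matrix();print("axis err deg",np.degrees(np.arccos(-Rt[:,0]@fz)))
p,Rg=goal(.06);move(p,Rg,st)
p,Rg=goal(0);move(p,Rg,st)
```

```text
t 23.5 pos [0.6194 0.1354 0.3128] F [-1.2906 -0.9165 -1.1286] w 0.19171899212389013
[-0.6551  0.2082  0.6948  1.8777 -0.7467  0.8646 -0.7116]
axis err deg 0.34681067337680366
MOVE mm [ 4.2  3.1 -9.1] deg [-0.21  0.17  0.3 ] |d| 10.0 |w| 0.4
MOVE mm [64.2  3.4 -9.3] deg [-0.21  0.17  0.3 ] |d| 65.0 |w| 0.4
```

View pics/w13.png

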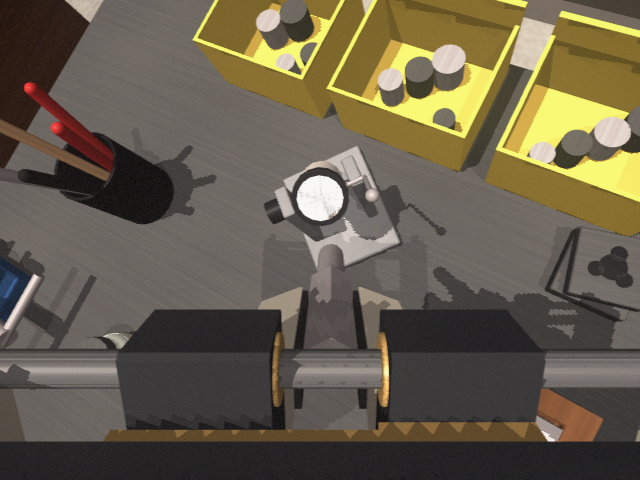

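Clear view: lens (320,198), ball (371,195), punch tip (331,250). Re-measuring the focus from here.

Run:
```python
from h import *
Z=np.load("w13.npz");st=dict(position=Z["pos"],ee_rot=Z["rot"]);P=cloud("wrist",Z["d"],st);im=Z["im"].astype(int)
v,u=np.mgrid[:480,:640];g=im.sum(2)
m=(np.hypot(u-320,v-198)<26)&(g>430)
ct=max(cv2.findContours(m.astype(np.uint8),cv2.RETR_EXTERNAL,cv2.CHAIN_APPROX_NONE)[0],key=cv2.contourArea);e=cv2.fitEllipse(cv2.convexHull(ct));print(e)
mk=np.hypot(u-e[0][0],v-e[0][1])<20
p=P[mk];p=p[np.isfinite(p).all(1)]
for _ in range(4):
    c=p.mean(0);n=np.linalg.svd(p-c,full_matrices=False)[2][2];n*=np.sign(n[2]);p=p[abs((p-c)@n)<.003]
print("lens",c,n,len(p))
K,Rc,t=campose("wrist",st)
r=Rc@np.array([(e[0][0]-K[0,2])/K[0,0],-(e[0][1]-K[1,2])/K[1,1],-1]);lc=t+r*((c-t)@n)/(r@n);print("lens c",lc,"focus",lc+.07*n,lc+.07*fz)
mb=(np.hypot(u-371,v-195)<7.5);pb=P[mb];pb=pb[np.isfinite(pb).all(1)];k=np.median(pb,0);print("ball med",k,len(pb))
near=pb[np.argsort(np.linalg.norm(pb-t,axis=1))[:20]].mean(0)
b=np.median(pb[np.linalg.norm(pb-k,axis=1)<.008],0);b=b+.0035*(b-t)/np.linalg.norm(b-t);print("ball c",b)
for f in(F,lc+.07*n,lc+.07*fz): print("ball-focus",np.linalg.norm(b-f),(b-f)@fz)
cv2.imwrite("pics/c13.png",cv2.resize(Z["im"][150:270,260:400,::-1],None,fx=5,fy=5,interpolation=cv2.INTER_CUBIC))
```

```text
((319.5129699707031, 197.67266845703125), (44.95313262939453, 46.509559631347656), 93.39405822753906)
lens [0.6881 0.2278 0.139 ] [-0.3467 -0.4006  0.8481] 1257
lens c [0.6882 0.2278 0.139 ] focus [0.6639 0.1997 0.1984] [0.6643 0.1996 0.1985]
ball med [0.695  0.172  0.2009] 177
ball c [0.6951 0.1722 0.1979]
ball-focus 0.04181854134977678 -0.0005289016158785038
ball-focus 0.04161291632337509 -2.415996391653992e-05
ball-focus 0.04130218907631541 -2.50342763522421e-05
```

View pics/c13.png

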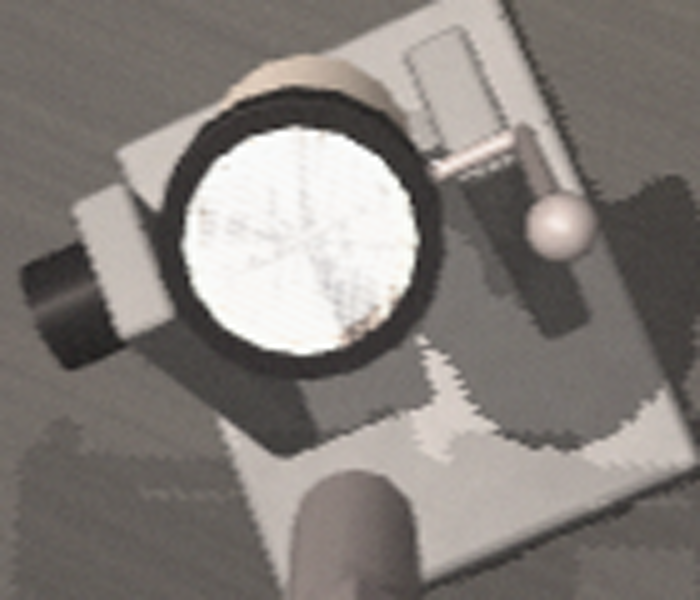

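```bash
sed -i 's/^fz=.*/fz=np.array([-.345,-.401,.848]);fz\/=np.linalg.norm(fz)/; s/^F=np.*/F=np.array([.6640,.1998,.1989])/' h.py
python3 - <<'E'
from h import *
st=arm.observe();print(st["position"])
p,Rg=goal(.02);move(p,Rg,st)
p,Rg=goal(0);move(p,Rg,st)
E
```

```text
[0.6194 0.1356 0.3127]
MOVE mm [44.2  2.6 -8.8] deg [-0.25  0.04  0.45] |d| 45.0 |w| 0.5
MOVE mm [64.2  2.8 -8.8] deg [-0.25  0.04  0.45] |d| 65.0 |w| 0.5
```

Lateral correction first, then along the axis.

Emit:
send_rows([
  [[0,1.5,-5,0,0,0.4,5],[5,2.7,-9,0,0,0.4,5],[20,2.7,-9,0,0,0.4,5],[32,2.7,-9,0,0,0.4,5],[44,2.7,-9,0,0,0.4,5],[44,2.7,-9,0,0,0.4,5],[44,2.7,-9,0,0,0.4,5],[44,2.7,-9,0,0,0.4,5]],
])

```text
clock: 24.35
position: [0.6323, 0.1625, 0.2788]
ee_rot: [1.303, 1.264, -0.409]
force: [-0.7, -0.6, -0.5]
width: 0.191
```

Run:
```python
from h import *
st,im,d,P=wrist("w14");p,Rg=goal(0);move(p,Rg,st)
```

```text
t 24.35 pos [0.6323 0.1625 0.2788] F [-0.6738 -0.6219 -0.5077] w 0.19141950717841394
MOVE mm [20.2 -0.3  0.9] deg [-0.21  0.01  0.03] |d| 20.0 |w| 0.2
```

View pics/w14.png

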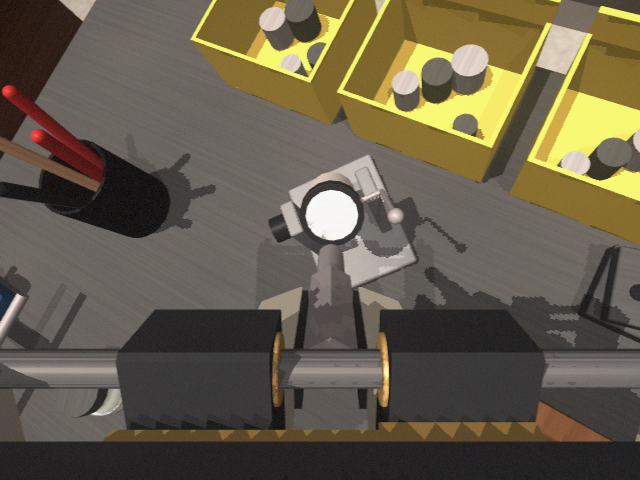

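Emit:
send_rows([
  [[5,0,1,0,0,0,5],[10,0,1,0,0,0,5],[15,0,1,0,0,0,5],[20,0,1,0,0,0,5],[20,0,1,0,0,0,5],[20,0,1,0,0,0,5],[20,0,1,0,0,0,5],[20,0,1,0,0,0,5]],
])

```text
clock: 25.2
position: [0.6395, 0.17, 0.2614]
ee_rot: [1.303, 1.264, -0.409]
force: [0.2, 0.3, -0.8]
width: 0.195
```

Run:
```python
from h import *
st,im,d,P=wrist("w15");p,Rg=goal(0);move(p,Rg,st)
Rt=R.from_rotvec(st["ee_rot"]).as_matrix();Q=(P-st["position"])@Rt
tip=st["position"]+Rt@[.0735,-.0005,-.0009];print("tip",tip,"err mm",(tip-F)*1000,"ax",np.degrees(np.arccos(-Rt[:,0]@fz)))
m=box(295,235,370,345)&np.nan_to_num((Q[...,0]>0)&(Q[...,0]<.09)&(abs(Q[...,2])<.025)&(abs(Q[...,1])<.02))
q=Q[m]
for lo in np.arange(0,.08,.02):
    s=q[(q[:,0]>=lo)&(q[:,0]<lo+.02)]; print(lo,len(s),(np.percentile(s[:,2],2)+np.percentile(s[:,2],98))/2,np.percentile(s[:,1],95))
print("tip x",np.percentile(q[:,0],99.8))
cv2.imwrite("pics/c15.png",cv2.resize(im[170:300,260:420,::-1],None,fx=4.5,fy=4.5,interpolation=cv2.INTER_CUBIC))
for n in("top","scene"):
    i2,d2=optics.get_image(n);cv2.imwrite(f"pics/{n}15.png",i2[:,:,::-1]);np.savez(f"{n}15.npz",d=d2,im=i2)
i=cv2.imread("pics/scene15.png");cv2.imwrite("pics/scene15c.png",cv2.resize(i[190:370,350:510],None,fx=3.3,fy=3.3,interpolation=cv2.INTER_CUBIC))
```

```text
t 25.2 pos [0.6395 0.17   0.2614] F [ 0.2456  0.2542 -0.7788] w 0.19455294618079083
MOVE mm [-0.  -0.2  0.2] deg [-0.2  -0.02  0.05] |d| 0.0 |w| 0.2
tip [0.664  0.2001 0.199 ] err mm [-0.0299  0.2653  0.1   ] ax 0.052148481855512116
0.0 826 -0.0005782838706041658 0.008931099035710613
0.02 357 -0.0004342915308125526 0.008697785778116801
0.04 344 -0.0004472148180726578 0.005626974594628097
0.06 174 -0.00038315169363209054 0.005574031152460259
tip x 0.07262246478911781
```

View pics/c15.png

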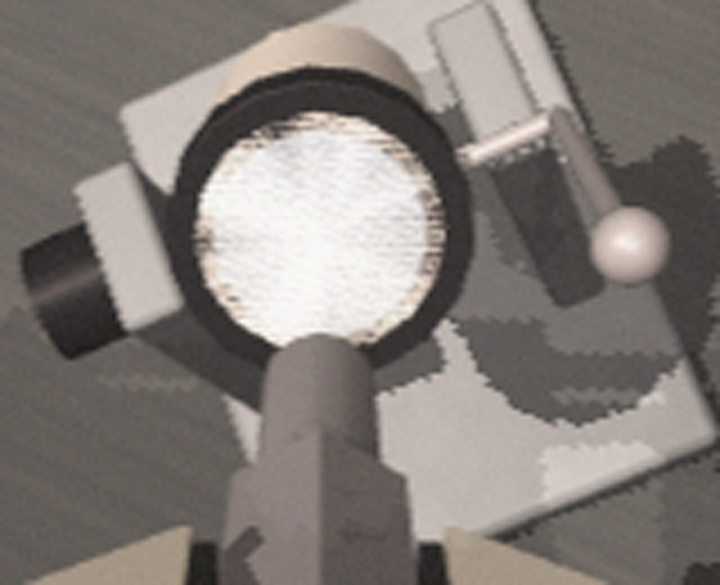

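View pics/scene15c.png

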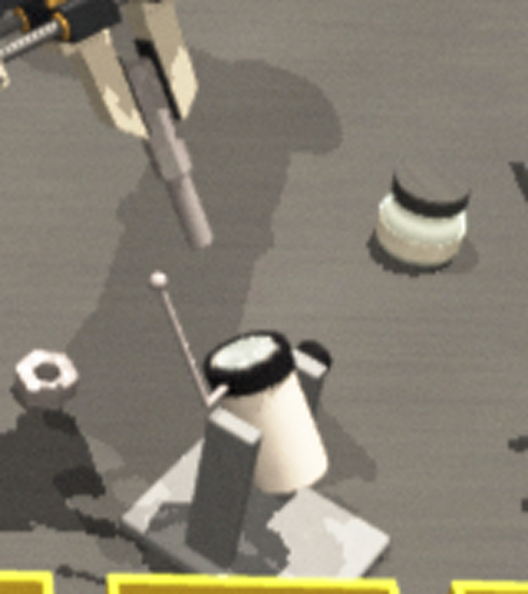

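View pics/scene15.png

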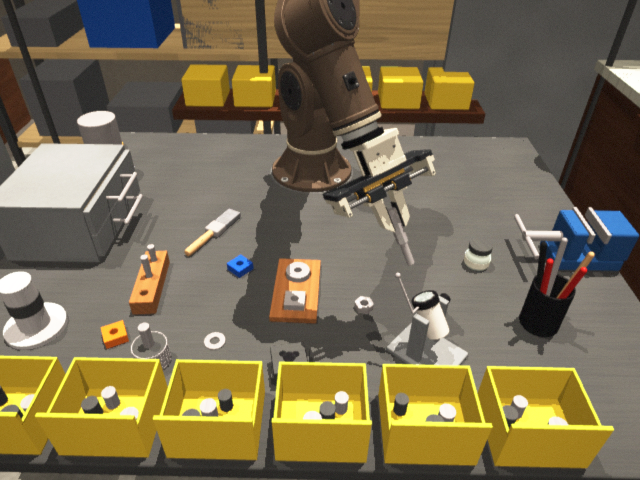

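Run:
```python
from h import *
B=np.array([.6952,.1723,.1982])
print("scene pred ball,focus,focus+7mm.. ",proj("scene",[B,F]),proj("scene",[F-fz*.06]))
print("obs ball (397.9,274.8), tip ~(410.6,263.6)")
st=arm.observe();print(st["clock"],st["position"],np.abs(st["dq"]).max(),st["force"],st["width"])
```

```text
scene pred ball,focus,focus+7mm..  [[397.7106 275.3068]
 [410.9609 263.6841]] [[421.9963 291.9276]]
obs ball (397.9,274.8), tip ~(410.6,263.6)
25.35 [0.6394 0.17   0.2613] 0.001172168965458769 [ 0.2719 -0.2669 -1.1835] 0.19315746731048788
```

The independent scene camera puts the ball and tip within 1 px of the prediction. I hold one more call to settle, then hand in.

Emit:
send_rows([
  [[0,0,0,0,0,0,5],[0,0,0,0,0,0,5],[0,0,0,0,0,0,5],[0,0,0,0,0,0,5],[0,0,0,0,0,0,5],[0,0,0,0,0,0,5],[0,0,0,0,0,0,5],[0,0,0,0,0,0,5]],
])

```text
clock: 26.15
position: [0.6394, 0.1701, 0.2612]
ee_rot: [1.302, 1.265, -0.409]
force: [-0.2, -0.1, -0.9]
width: 0.191
```

Run:
```python
from h import *
st=arm.observe();Rt=R.from_rotvec(st["ee_rot"]).as_matrix();print((st["position"]+Rt@[.073,-.0008,-.0006]-F)*1000,np.degrees(np.arccos(-Rt[:,0]@fz)),st["width"])
print(arm.sign_off())
```

```text
[-0.4372 -0.1571  0.0312] 0.07637342589455916 0.19091161488566638
the job is handed in; nothing more can be done
None
```

The job is done and handed in at about 26 s. Both dies are in their nests, and the arm is holding the hexagonal punch at the scope's focus point.

- **Dies:** The round die and the plain steel square die each went into the nest of their own shape. The tops read about 23 mm, which is the expected 24 mm given that the wrist camera reads about 1 mm low. The square die was checked for level at two edges; I did not do that check on the round one.
- **Punch:** It was taken from the socket at the rack's +x end and is gripped at 55 N. In the last check its tip was about 0.5 mm from the measured focus point and its axis about 0.1° from the tube's direction. The arm was still.
- **Agreement of the checks:** The tube direction from the lens and from the gauge rod matched to about 1°. The ball measured 42 mm from the focus point and level with it, as described. In the separate scene camera the ball and the tip fell within 1 px of where they should be.
- **Small disagreements:** The wrist camera put the tip at 72.6 mm along the tool, against 73.5 mm from the grasp height. I left this as it was, since it is under 1 mm.
- **Rest of the bench:** Nothing else moved in the last pictures. The largest force reading returned at the end of a move was about 5 N.

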